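# Lock the organiser drawer and put the key away

### The job

Lock the shut drawer of the white organiser: stand the steel key from its sloping rest upright in the keyhole on top of the lock, all the way down, let go of it there, then take it again from above and turn it clockwise to its stop so that the bolt shoots out. Turn it fully back home, draw it out and leave it tip down in the steel tumbler. Leave the drawer shut, and knock over neither the tumbler nor the glass jar.

Things in the scene. Friction and masses are not known exactly. Their poses are not given: they have to be found in the camera images.
- key: Steel key, 76 mm long, 45 g, starts loose on the rest. Origin: centre of its tip (pin end). Its z axis runs along the shank from tip to bow, x points to the bit's side, y is normal to the flat bow. Round shank 8 mm diameter, z = 0 to 48 mm, its lowest 4 mm tapered. Collar 22 mm (x) by 8 mm (y), z = 24.6 to 30.6 mm.
- key_bow (a point): Centre of the key's bow (head), 62 mm from the tip along the key's z. The bow is a flat rectangular steel plate 26 mm wide (key x), 8 mm thick (key y), from z = 48 to 76 mm.
- key_bit (a point): Outer edge of the key's bit, 13 mm from the shank's axis. The bit is a flat lug on the key's +x side only, 4 mm thick (key y), from z = 9 to 17 mm of the key.
- rest: Wooden key rest, fixed; base 85 (x) by 50 (y) by 6 mm, origin under its centre, x axis to its raised end. The key lies on its slope 40 degrees from level, tip down at the -x end, bow up at the +x end, bow flat on the slope, bit to the rest's -y; bow centre at x 10, y 0, z 57 mm. Under the bow is only a 12 mm wide spine: fingers fit on both sides of it to pinch the bow's 26 mm width (rest y).
- organiser: White plastic desk organiser, fixed, 200 (x) by 260 (y) by 100 mm high; origin under its centre; drawer front with bar handle on its -x face. The lock, a steel case 60 x 60 x 28 mm, sits on its top near the front, centred at x -53, y -30 mm of the organiser. A pencil cup with pencils to 105 mm above the top stands at its rear left corner (x 55, y 70 mm).
- keyhole (a point): Centre of the 11 mm square shank hole in the lock's top face, 128 mm above the desk; axes as the organiser's. At home the key stands upright, key x along the organiser's -y, key y along its +x. Fully down, the tip is on the bottom 24 mm below this point, the bow's centre 38 mm above it, the bit below the 4 mm cover plate, free to turn. The key enters and leaves only at home, give or take 0.1 rad.
- slot_end (a point): Far end of the keyhole's slot for the bit: 7 mm wide, running from the shank hole to this point 15 mm from its centre, towards the organiser's -y (right seen from the robot). The fit is loose: a key left standing in the lock may lean by up to about 0.1 rad.
- cam (a joint): Cam in the lock, turned by the key's bit: 0 rad at home (hard stop), growing clockwise seen from above to a hard stop at 1.4 rad. It stays where it is left (about 0.05 N m to turn). The key has 0.1 to 0.25 rad of play in it: turn the key that much beyond either end to bring the cam fully there, then ease it to home to draw it out.
- bolt (a joint): Steel bolt that slides out of the lock case's left (+y) side through the keeper on the drawer front: 0 m drawn back, about 0.025 m shot. The cam pushes it out as it goes to its stop, and leaves it out on coming back.
- organiser_drawer0 (a joint): The drawer, 0 m when shut (as it starts); grows as it slides out to the front.
- tumbler: Stainless steel tumbler, upright and loose, round, 72 mm across the rim, 75 mm high, wall 3 mm, narrower at the foot, origin under its centre. It may stand in either of two places, the jar in the other.
- jar: Green glass marble jar, loose, 74 mm diameter, 85 mm high, with a dark stopper on top to 101 mm; origin under its centre. A bystander.
Mind the look-alikes: they are no part of the job. There is more than one size of the key; the job needs the middle-sized.

How it is judged:
On the way, in this order (a step that is already met when the one before it is completed fails the run):
1. the key stands upright and fully down in the keyhole, let go, the lock still home (horizontal distance between key and keyhole below 0.005 m and z of key in the frame of keyhole below -0.021 m and angle between key's own z axis and vertical below 0.25 rad and contact force between the fingers and key below 0.05 N and value of joint cam below 0.2 rad), for 0.2 s.
2. the key, still in the lock, is turned to its stop and the bolt is shot (value of joint cam above 1.25 rad and value of joint bolt above 0.018 m and z of key in the frame of keyhole below -0.016 m), for 0.1 s.
3. the key, still in the lock, is turned back home (value of joint cam below 0.2 rad and horizontal distance between key and keyhole below 0.006 m and z of key in the frame of keyhole below -0.008 m), for 0.1 s.
At the end, for the whole second after the job is handed in: Key released, at rest in the tumbler: tip within 34 mm of its axis and under 30 mm above the desk, leaning under 0.9 rad; tumbler and jar upright within 0.1 rad, tumbler on the desk; cam back home (under 0.2 rad), bolt shot over 18 mm, drawer shut to 12 mm (horizontal distance between key and tumbler below 0.034 m and height (world z) of key below 0.03 m and angle between key's own z axis and vertical below 0.9 rad and angle between each of tumbler, jar's own z axis and vertical below 0.1 rad and height (world z) of tumbler below 0.01 m and linear speed of key below 0.03 m/s and value of joint cam below 0.2 rad and value of joint bolt above 0.018 m and value of joint organiser_drawer0 below 0.012 m); the robot touches nothing.
It fails at once if the tumbler or the jar is knocked over (angle between any of tumbler, jar's own z axis and vertical above 0.6 rad).
It also fails if it takes over 67 s, if anything falls off the work surface, if the arm or the gripper's body presses on something with over 40 N, if the wrist force passes 120 N, or if a joint passes its speed limit or range.

### The arm

A 7-joint arm with a two-finger parallel gripper is mounted at the origin on the work surface. World frame = base frame: x ahead of the robot, y to its left, z up, the work surface at z = 0. Lengths are in m, angles in rad, forces in N, time in s.
With the tool pointing down it reaches from about 0.425 to 0.925 m from the base axis. Payload 6.8 kg.
Tool frame: the origin (TCP) lies at the very end of the fingers, on their centre line; the grasp point (between the pads) lies 19 mm behind it (hold_point_z is the distance from the TCP to the grasp point, in m); z points along the fingers, y is the direction in which the jaws open and shut (so a half turn about z gives the same grasp; the last joint's range is limited). The gripper opens to 85 mm and grips with 20 to 120 N. Pads are 22 mm wide; open, the fingers measure 114 mm over their backs; the gripper's body (76 mm by 85 mm) begins 54 mm behind the grasp point. The pads swing forward as they close: fully open they stand 13 mm farther back than shut.
Start: joints at [1.162, 0.477, 0.022, 1.555, -0.011, 1.109, -0.083], TCP at [0.2, -0.645, 0.231] pointing down, gripper open.
Joint ranges: [-2.96, 2.96], [-0.34, 2.1], [-1.41, 1.46], [0.24, 2.44], [-1.37, 4.51], [0.17, 1.92], [-2.96, 2.96]. Speed limits (rad/s): [2.39, 2.39, 3.14, 3.14, 3.14, 3.14, 3.14].

### API

Orientations are given as a unit quaternion [w, x, y, z].
In Python, from station import get_obs, read_camera, calibration, hand_in, regions_of, hold_point_z gives the robot as it stands.
- The arm moves only by the tool send_rows, never from a script. Its argument "motion" is text: rows parted by semicolons, each of 7 numbers parted by spaces: the shift along the world's x, y, z in cm, then the turn, a rotation vector about the world's x, y, z in degrees, then the closure, from 0 (fully open) to 1 (shut). In form: dx dy dz rx ry rz fingers; .... A call has 1 to 20 rows; each row shifts and turns the pose as measured when the row begins; what a row does not reach is not made up. A row lasts 1/12 s, in which the tool goes at most 41.7 mm and 7.16 degrees, less where a joint would pass 70% of its speed; a pose out of reach is approached as far as the arm can. A call is refused whole if a number of a shift passes 4.17 or a number of a turn 7.16, either way. A call with a gripper value outside its range is refused whole. The fingers move at their own pace and stop on an object; "newtons" is the grip in N (left out, the last holds). Time passes only in rows, so rows that do not move let the fingers close. It gives the time, the measured TCP pose, the force and the opening at its end, in the units of the state.
- get_obs(): the state, without advancing time (a new reading comes with each control period).
- read_camera(name): name is "scene" or "top" or "wrist"; returns the picture (384x512x3 uint8, red, green, blue); there is no depth.
- calibration(name): a dict with "mtx" (3x3 intrinsics, pixels), "R" (3x3) and "t" (3): a world point X has camera coordinates R X + t; the wrist camera has in their place "hand_eye" (4x4, takes a point from camera to tool coordinates, whose origin is the TCP and whose axes are the flange's). Camera axes: x right, y down, z forward; pixel columns grow to the right and rows downward; lengths in m; the calibration is good to about 2 mm. A picture is of the moment at which its call begins: read the wrist's pose just before it. calibration takes no time and is no camera call.
- hand_in(): hands the job in, once; it reports no verdict.
Trained networks look in the newest picture that a camera, given by its name, has taken for a name from the list of things; names that differ only in an ending like _2 or _b are one class to them, and where a whole thing is asked for, a point or a joint stands for the part that bears it (a point fixed in the world has none). Each returns a list of dicts, best first, with "conf" (0 to 1); they miss things now and then, are a little off and sometimes report something else, mostly with a low value. They report only what shows in the picture. A call takes as long as a camera call. They do not tell look-alikes from the thing itself.
- regions_of(thing, camera): "region" (384x512 bool, what is visible of it) and "point" ([column, row] in pixels, amid what is visible of it).
The state is a dict: "t": time; "q": joint angles; "joint_vel": joint speeds; "joint_torque": joint torques, N m; "eef_pos": TCP position; "tool_rot": TCP orientation; "contact_force": force on the tool from outside, world axes, zero at the start; "torque": the same for the moment, N m; "gripper_width": opening from 0.0 (shut) to 1.0 (fully open).
Only numpy, scipy, OpenCV 4.12 (cv2) and the standard library are available. Lean on these libraries where they do the work, as an engineer would, in place of code of your own. Each camera call takes 0.05 s, during which the arm holds its last target.

## Working session

There is one attempt and no reset: what is moved stays moved. The work goes in short steps, Python scripts to look and compute and a tool call to move; the robot and the scene stay as the last step left them, time stands still between calls to the robot, and variables do not carry over. Pictures are saved under pics/ and viewed, and the job is handed in when it is done.

Besides the shell and the picture viewer there is one more tool, called after "Call:" by a JSON object that holds its "op" and its "data". send_rows: Moves the arm, as the interface text tells. Its arguments: {"type":"object","properties":{"motion":{"type":"string"},"newtons":{"type":"number"}},"required":["motion"]}

```bash
ls; mkdir -p pics; python3 - <<'E'
from station import *
import cv2
o=get_obs();print(o)
for n in ["scene","top","wrist"]:
    im=read_camera(n);cv2.imwrite(f"pics/{n}0.png",im[:,:,::-1])
    c=calibration(n);print(n,c)
print(hold_point_z)
E
```

```text
pics
{'t': 0.0, 'q': array([ 1.1619035 ,  0.47782205,  0.02232228,  1.55642952, -0.01149136,
        1.10930637, -0.08311652]), 'joint_vel': array([ 0.0003813 ,  0.00099087, -0.00135162,  0.00061901, -0.00083838,
        0.00029316,  0.00097139]), 'joint_torque': array([-2.54479355e-04, -5.96447539e+01,  1.60733432e+00, -2.81192619e+01,
        1.23047177e-02,  9.25613655e-03, -2.86216823e-05]), 'eef_pos': array([ 0.19980847, -0.64413695,  0.23031993]), 'tool_rot': array([-8.95486841e-04,  9.88709496e-01,  1.49842214e-01, -2.04966882e-04]), 'contact_force': array([-0.07004021, -0.68106286, -0.41368549]), 'torque': array([-0.02404289, -0.00982559,  0.01113685]), 'gripper_width': 0.9994736977809703}
scene {'mtx': array([[479.40170876,   0.        , 252.90309327],
       [  0.        , 479.40170876, 185.07888905],
       [  0.        ,   0.        ,   1.        ]]), 'R': array([[-0.61795985,  0.78601468, -0.01750844],
       [ 0.4502266 ,  0.3355334 , -0.82747408],
       [-0.6445321 , -0.51922852, -0.56123089]]), 't': array([ 0.39743943, -0.08623114,  1.30411152])}
top {'mtx': array([[
[... 216 characters left out ...]
   [-9.84837478e-01, -2.30660345e-02, -1.71939233e-01],
       [ 1.71893501e-01,  3.96583552e-03, -9.85107556e-01]]), 't': array([-0.09463285,  0.49195216,  1.16701117])}
wrist {'mtx': array([[270.61498939,   0.        , 257.99931036],
       [  0.        , 270.61498939, 191.61812718],
       [  0.        ,   0.        ,   1.        ]]), 'hand_eye': array([[ 5.27480751e-04, -9.47354046e-01, -3.20187498e-01,
         8.19344719e-02],
       [ 9.99999856e-01,  5.29940719e-04,  7.94509178e-05,
         3.13372205e-04],
       [ 9.44122446e-05, -3.20187494e-01,  9.47354189e-01,
        -1.43493126e-01],
       [ 0.00000000e+00,  0.00000000e+00,  0.00000000e+00,
         1.00000000e+00]])}
0.0187
```

View pics/scene0.png

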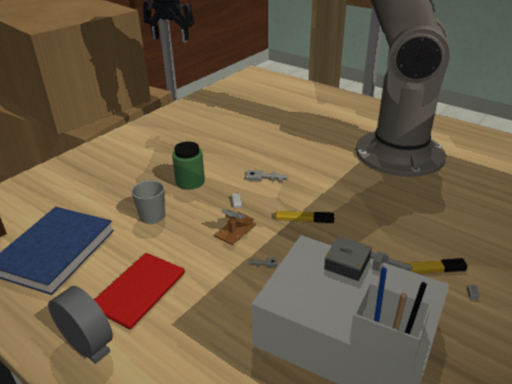

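View pics/top0.png

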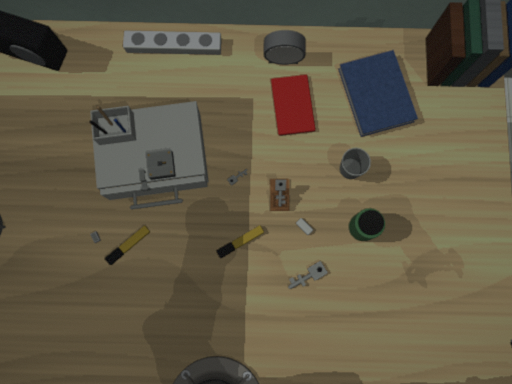

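View pics/wrist0.png

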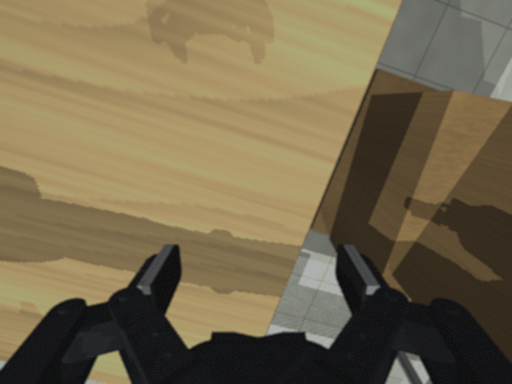

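```bash
python3 - <<'E'
from station import *
read_camera("top");read_camera("scene")
for th in ["key","rest","organiser","keyhole","tumbler","jar","key_bow","slot_end"]:
  for c in ["top","scene"]:
    try:
        for r in regions_of(th,c)[:5]: print(th,c,round(r["conf"],2),r["point"],r["region"].sum())
    except Exception as e: print(th,c,e)
print(get_obs()["t"])
E
```

```text
key top 0.92 [310.7, 275.5] 456
key top 0.67 [280.7, 187.0] 152
key scene 0.76 [260.1, 175.2] 344
key scene 0.7 [344.2, 260.4] 1453
key scene 0.68 [263.6, 259.4] 199
key scene 0.4 [229.2, 214.9] 101
rest top 0.8 [272.8, 195.5] 458
rest scene 0.8 [234.6, 227.1] 679
rest scene 0.59 [230.4, 213.6] 37
organiser scene 0.93 [348.9, 313.4] 21634
keyhole scene 0.61 [349.3, 255.5] 1447
tumbler scene 0.69 [147.9, 202.3] 1196
jar top 0.64 [367.8, 224.1] 959
jar scene 0.61 [191.5, 164.3] 1273
jar scene 0.35 [348.0, 313.0] 21747
key_bow top 0.88 [311.8, 276.1] 343
key_bow top 0.46 [280.3, 189.7] 196
key_bow scene 0.84 [260.0, 175.3] 317
key_bow scene 0.72 [265.0, 258.2] 178
slot_end top 0.89 [158.5, 163.1] 744
slot_end scene 0.89 [348.1, 258.0] 1448
1.05
```

Three key-like things in the top view: a large key at (310,275), a small key at (238,177), and the one on the wooden rest at (281,187). The rest and the middle size point to the third. I'll check it in close crops.

```bash
cat > h.py <<'E'
import numpy as np,cv2
from station import *
from scipy.spatial.transform import Rotation as Ro
def proj(n,X):
    c=calibration(n);p=c["mtx"]@(c["R"]@np.asarray(X,float)+c["t"]);return p[:2]/p[2]
def unproj(n,uv,z):
    c=calibration(n);d=c["R"].T@np.linalg.inv(c["mtx"])@np.array([uv[0],uv[1],1.]);o=-c["R"].T@c["t"]
    return o+d*(z-o[2])/d[2]
def wcam():
    o=get_obs();w,x,y,z=o["tool_rot"];T=np.eye(4);T[:3,:3]=Ro.from_quat([x,y,z,w]).as_matrix();T[:3,3]=o["eef_pos"]
    return T@calibration("wrist")["hand_eye"]
def wun(T,uv,z):
    d=T[:3,:3]@np.linalg.inv(calibration("wrist")["mtx"])@np.array([uv[0],uv[1],1.]);o=T[:3,3]
    return o+d*(z-o[2])/d[2]
def wproj(T,X):
    c=calibration("wrist")["mtx"]@(T[:3,:3].T@(np.asarray(X,float)-T[:3,3]));return c[:2]/c[2]
def crop(src,dst,x0,y0,w,h,s):
    im=cv2.imread(src)[y0:y0+h,x0:x0+w];cv2.imwrite(dst,cv2.resize(im,None,fx=s,fy=s,interpolation=cv2.INTER_CUBIC))
E
python3 - <<'E'
from h import *
crop("pics/top0.png","pics/c1.png",210,140,120,90,6)
crop("pics/top0.png","pics/c2.png",85,95,130,115,6)
crop("pics/scene0.png","pics/c3.png",190,160,110,110,6)
crop("pics/top0.png","pics/c4.png",320,140,80,110,6)
E
```

```text
(no output)
```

View pics/c1.png

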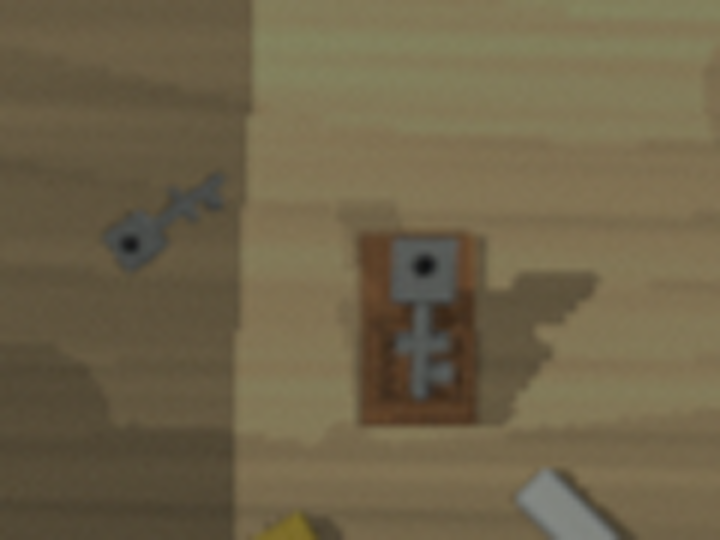

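View pics/c2.png

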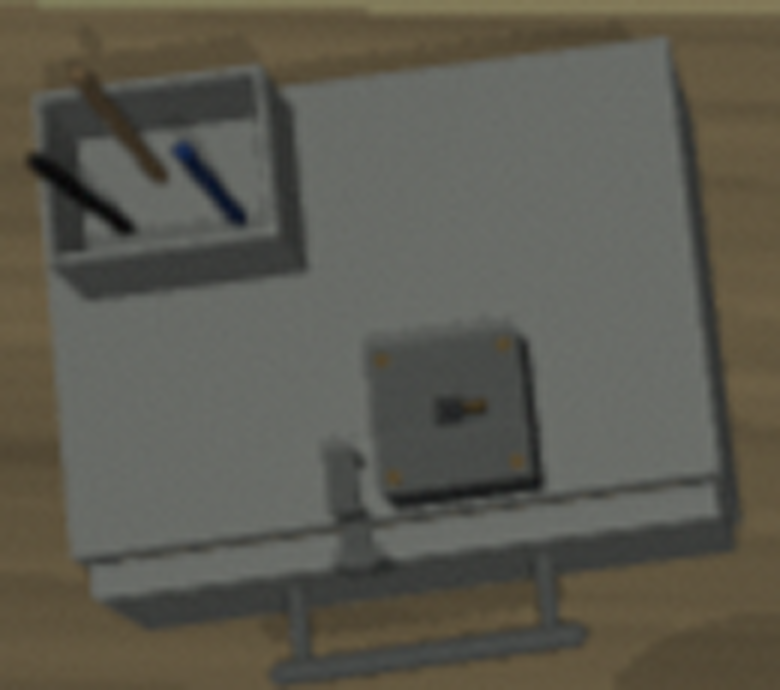

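View pics/c3.png

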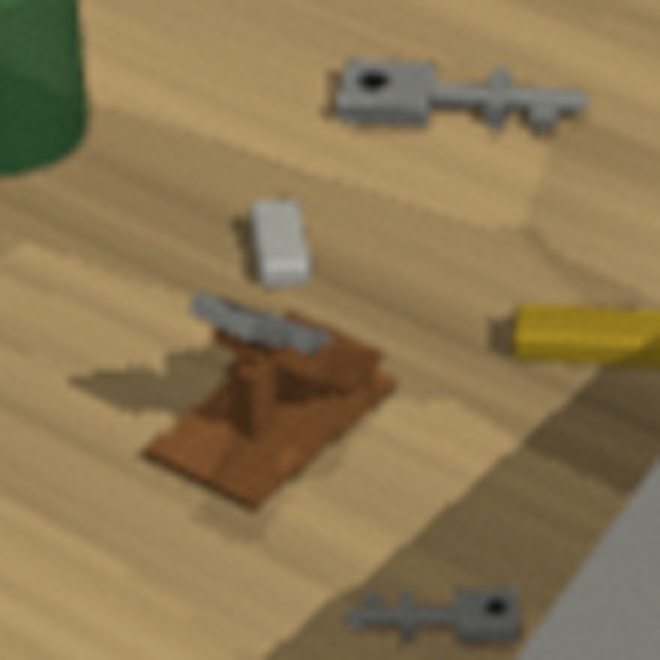

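View pics/c4.png

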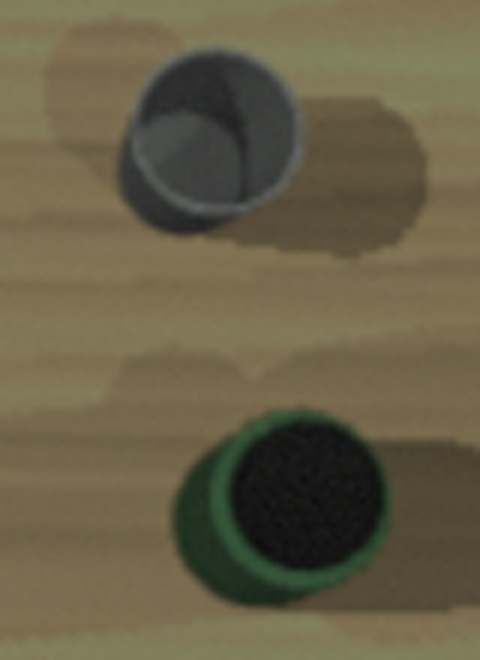

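```bash
python3 - <<'E'
from h import *
np.set_printoptions(precision=4,suppress=True)
u=lambda x,y,z,o,:unproj("top",(o[0]+x/6-0.4,o[1]+y/6-0.4),z)
o1=(210,140);b=u(425,265,.061,o1);t=u(420,396,.017,o1);print("bow",b,"tip",t,"yaw",np.degrees(np.arctan2(*(b-t)[[1,0]])),np.linalg.norm((b-t)[:2]))
C=[u(*p,.006,o1) for p in [(362,232),(478,236),(474,425),(360,423)]]
for c in C:print("rest",c)
print("rest c",np.mean(C,0), "yaw",np.degrees(np.arctan2(*(C[0]-C[3])[[1,0]])),np.degrees(np.arctan2(*(C[1]-C[2])[[1,0]])))
o2=(85,95)
print("keyhole",u(449,411,.128,o2),"slot",u(487,406,.128,o2))
C=[u(*p,.128,o2) for p in [(366,337),(519,328),(541,488),(389,502)]];print("lock",C,np.mean(C,0))
for a,b in [(0,3),(1,2)]:print(np.degrees(np.arctan2(*(C[a]-C[b])[[1,0]])))
A=u(668,38,.1,o2);B=u(716,478,.1,o2);print("org edge",A,B,np.degrees(np.arctan2(*(A-B)[[1,0]])))
A=u(75,560,.1,o2);print("front",A,B,np.degrees(np.arctan2(*(A-B)[[1,0]])))
o4=(320,140);print("tumbler",u(219,130,.075,o4),"jar",u(308,492,.101,o4))
print("scene check")
print("tumb",proj("scene",u(219,130,.075,o4)),"kh",proj("scene",u(449,411,.128,o2)),"bow",proj("scene",u(425,265,.061,o1)))
E
python3 -c "
from h import *
crop('pics/scene0.png','pics/c5.png',300,225,100,70,7)"
```

```text
bow [ 0.5376 -0.1454  0.061 ] tip [ 0.4902 -0.1463  0.017 ] yaw 1.0274075100328428 0.047412113636380614
rest [ 0.5633 -0.1207  0.006 ]
rest [ 0.5627 -0.1708  0.006 ]
rest [ 0.48  -0.17   0.006]
rest [ 0.4797 -0.1213  0.006 ]
rest c [ 0.5214 -0.1457  0.006 ] yaw 0.4481166366520465 -0.5429078100324561
keyhole [0.5662 0.1428 0.128 ] slot [0.5685 0.128  0.128 ]
lock [array([0.5953, 0.1771, 0.128 ]), array([0.6004, 0.1172, 0.128 ]), array([0.5361, 0.1052, 0.128 ]), array([0.5292, 0.164 , 0.128 ])] [0.5653 0.1409 0.128 ]
11.185979236786597
10.575873703586323
org edge [0.7329 0.0677 0.1   ] [0.5482 0.0403 0.1   ] 8.435230977354918
front [0.5088 0.2939 0.1   ] [0.5482 0.0403 0.1   ] 98.831678281487
tumbler [ 0.5956 -0.3303  0.075 ] jar [ 0.4429 -0.358   0.101 ]
scene check
tumb [147.1646 189.201 ] kh [348.1282 251.9552] bow [228.8489 212.2076]
```

View pics/c5.png

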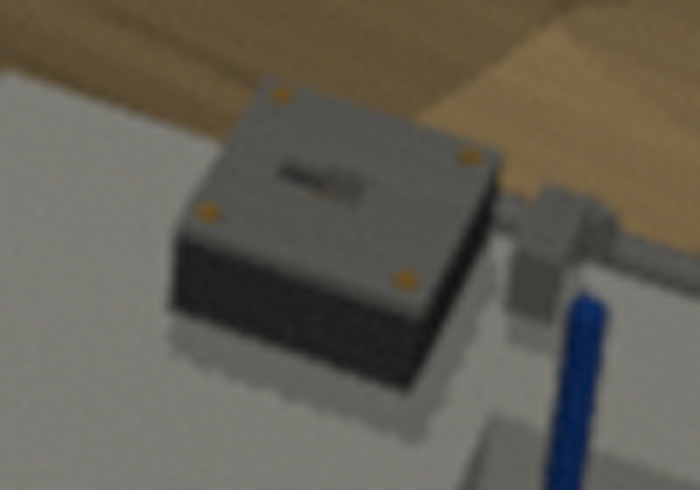

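Call:
{"op": "send_rows", "data": {"motion": "1.94 2.93 0 0 0 -1 0;1.94 2.93 0 0 0 -1 0;1.94 2.93 0 0 0 -1 0;1.94 2.93 0 0 0 -1 0;1.94 2.93 0 0 0 -1 0;1.94 2.93 0 0 0 -1 0;1.94 2.93 0 0 0 -1 0;1.94 2.93 0 0 0 -1 0;1.94 2.93 0 0 0 -1 0;1.94 2.93 -0.2 0 0 -1 0;1.94 2.93 -0.2 0 0 -1 0;1.94 2.93 -0.3 0 0 -1 0;1.94 2.93 -0.3 0 0 -1 0;1.94 2.93 -0.3 0 0 -1 0;1.94 2.93 -0.3 0 0 -1 0;1.94 2.93 -0.3 0 0 -1 0;1.94 2.93 -0.3 0 0 -1 0;0 0 0 0 0 0 0", "newtons": 60}}

```text
t: 2.55
eef_pos: [0.5363, -0.1229, 0.2124]
tool_rot: [0.003, 1.0, -0.01, 0.002]
contact_force: [0.0, 0.2, -0.3]
gripper_width: 0.998
```

```bash
python3 - <<'E'
from h import *
o=get_obs();print(o["t"],o["q"],o["eef_pos"],o["tool_rot"],o["contact_force"])
np.save("wT1.npy",wcam())
im=read_camera("wrist");cv2.imwrite("pics/w1.png",im[:,:,::-1])
E
```

```text
2.55 [ 0.29072811  0.30064068 -0.22114124  1.86898333  0.08587459  0.97526874
 -1.56020687] [ 0.53630647 -0.1228626   0.21243807] [ 0.00320754  0.99993819 -0.01036262  0.00243749] [ 0.00042804  0.23691812 -0.33355036]
```

View pics/w1.png

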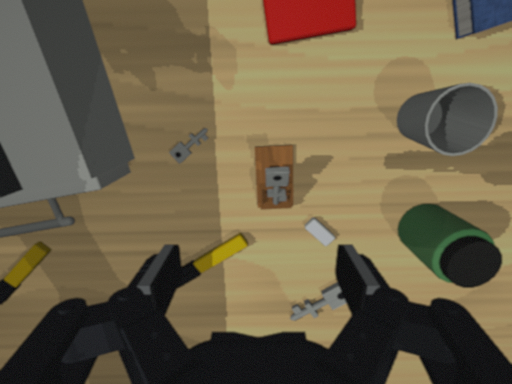

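```bash
python3 - <<'E'
from h import *
crop("pics/w1.png","pics/w1c.png",240,135,70,85,7)
E
```

```text
(no output)
```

View pics/w1c.png

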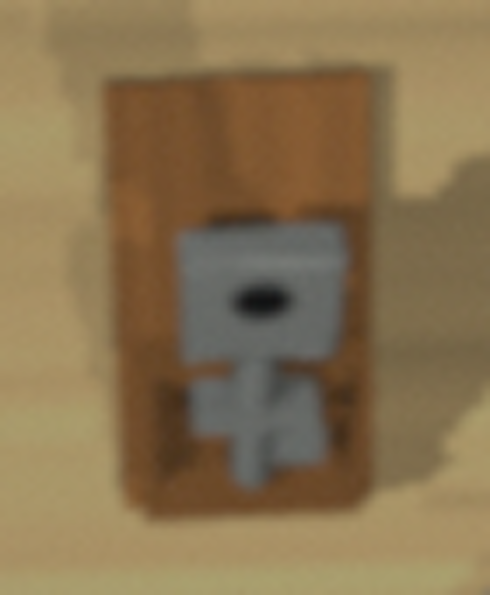

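```bash
cat > fit1.py <<'E'
from h import *
from scipy.optimize import least_squares
T=np.load("wT1.npy")
W=lambda x,y:(240+x/7-.4,135+y/7-.4)
P=lambda x,y:(210+x/6-.4,140+y/6-.4)
s,c=np.sin(np.radians(40)),np.cos(np.radians(40))
def key2rest(k): # key frame pts (x,y,z): z axis rest (c,0,s); x-> -y rest ; up normal n=(-s,0,c)
    x,n,z=k; z-=62
    return np.array([10+z*c-n*s,-x,57+z*s+n*c])/1000
B=lambda x,y:np.array([x,y,6])/1000
obs=[("w",W(107,80),B(42.5,25)),("w",W(371,72),B(42.5,-25)),("w",W(371,512),B(-42.5,-25)),("w",W(124,517),B(-42.5,25)),
("w",W(182,268),key2rest((-13,4,76))),("w",W(347,262),key2rest((13,4,76))),("w",W(183,362),key2rest((-13,4,48))),("w",W(333,357),key2rest((13,4,48))),
("w",W(180,228),key2rest((-13,-4,76))),("w",W(345,221),key2rest((13,-4,76))),
("t",P(362,232),B(42.5,25)),("t",P(478,234),B(42.5,-25)),("t",P(474,425),B(-42.5,-25)),("t",P(360,423),B(-42.5,25)),
("t",P(392,238),key2rest((-13,4,76))),("t",P(458,238),key2rest((13,4,76))),("t",P(392,302),key2rest((-13,4,48))),("t",P(456,302),key2rest((13,4,48)))]
def f(p,cams="wt",raw=False):
    R=np.array([[np.cos(p[2]),-np.sin(p[2]),0],[np.sin(p[2]),np.cos(p[2]),0],[0,0,1]]);r=[]
    for cam,uv,X in obs:
        if cam not in cams: continue
        Xw=R@X+[p[0],p[1],0]
        q=wproj(T,Xw) if cam=="w" else proj("top",Xw)
        r.append(np.array(q)-uv)
    return np.concatenate(r)
for cams in ["w","t","wt"]:
    r=least_squares(f,[.52,-.146,0],args=(cams,));p=r.x
    print(cams,p,"yaw",np.degrees(p[2]),"bow",p[0]+.01*np.cos(p[2]),p[1]+.01*np.sin(p[2]))
    print(np.round(r.fun.reshape(-1,2),1).tolist())
E
python3 fit1.py
```

```text
w [ 0.52385087 -0.14605217  0.01437098] yaw 0.823396709647005 bow 0.5338498396859876 -0.14590846889997153
[[-0.6, -2.1], [0.5, -2.3], [0.1, -3.6], [-0.7, -3.0], [0.1, 1.5], [0.2, 1.5], [-0.1, 1.7], [0.4, 1.7], [0.1, 1.3], [-0.1, 1.5]]
t [ 0.52503237 -0.14550687  0.00482538] yaw 0.27647400944430855 bow 0.5350322572451243 -0.1454586187404359
[[-0.1, -1.6], [-0.2, -1.5], [0.3, -1.0], [-0.2, -1.0], [0.4, 1.5], [-0.0, 1.7], [0.0, 0.8], [-0.2, 1.0]]
wt [ 0.524037   -0.14595025  0.01218091] yaw 0.6979147068934752 bow 0.5340362548018819 -0.14582844371594658
[[-0.6, -2.3], [0.5, -2.4], [-0.1, -3.7], [-0.8, -3.2], [0.0, 1.3], [0.2, 1.4], [-0.2, 1.6], [0.3, 1.6], [0.0, 1.1], [-0.1, 1.4], [-0.1, -1.1], [-0.1, -1.2], [0.6, -0.7], [0.1, -0.6], [0.5, 1.9], [0.1, 2.0], [0.2, 1.2], [-0.0, 1.3]]
```

```bash
cat >> fit1.py <<'E'
print("key only, free z")
def g(p):
    th=p[4] if len(p)>4 else np.radians(40)
    s,c=np.sin(th),np.cos(th)
    R=np.array([[np.cos(p[3]),-np.sin(p[3]),0],[np.sin(p[3]),np.cos(p[3]),0],[0,0,1]]);r=[]
    K=[(-13,4,76),(13,4,76),(-13,4,48),(13,4,48),(-13,-4,76),(13,-4,76)]
    for k,(cam,uv,X) in zip(K+K[:4],obs[4:10]+obs[14:]):
        x,n,z=k;z-=62
        Xw=R@(np.array([z*c-n*s,-x,z*s+n*c])/1000)+p[:3]
        q=wproj(T,Xw) if cam=="w" else proj("top",Xw)
        r.append(np.array(q)-uv)
    return np.concatenate(r)
for x0 in ([.534,-.146,.057,0],[.534,-.146,.057,0,.7]):
    r=least_squares(g,x0);print(r.x,np.degrees(r.x[3:]),np.round(r.fun.reshape(-1,2),1).tolist())
E
python3 fit1.py|tail -3
```

```text
key only, free z
[ 0.53686712 -0.14541026  0.06142584  0.01451365] [0.83157074] [[-0.3, -0.2], [0.3, -0.1], [-0.4, 0.4], [0.5, 0.4], [-0.3, -0.4], [-0.1, -0.2], [0.5, 0.4], [0.1, 0.5], [0.1, -0.2], [-0.0, -0.1]]
[ 0.53701732 -0.14539523  0.06157081  0.01505866  0.72190052] [ 0.86279786 41.36185303] [[-0.3, 0.1], [0.3, 0.0], [-0.4, 0.2], [0.4, 0.1], [-0.3, -0.3], [-0.0, -0.2], [0.5, 0.4], [0.1, 0.5], [0.1, -0.3], [-0.1, -0.2]]
```

Call:
{"op": "send_rows", "data": {"motion": "0.66 -0.26 -0.8 0 5 0.25 0;0.66 -0.26 -0.8 0 5 0.25 0;0.66 -0.26 -0.8 0 5 0.25 0;0.66 -0.26 -1.1 0 5 0.25 0;0.66 -0.26 -1.1 0 5 0.25 0;0.66 -0.26 -1.1 0 5 0.25 0;0.66 -0.26 -1.1 0 5 0.25 0;0.66 -0.26 -1.1 0 5 0.25 0;0 0 0 0 0 0 0"}}

```text
t: 3.35
eef_pos: [0.5843, -0.157, 0.1308]
tool_rot: [0.01, 0.934, 0.006, -0.356]
contact_force: [-1.5, 0.2, -2.1]
gripper_width: 1.002
```

```bash
cat > st.py <<'E'
from h import *
np.set_printoptions(precision=4,suppress=True)
def st():
    o=get_obs();w,x,y,z=o["tool_rot"];R=Ro.from_quat([x,y,z,w]).as_matrix()
    print("t %.2f"%o["t"],"q",o["q"],"p",o["eef_pos"],"F",o["contact_force"],"M",o["torque"],"w %.3f"%o["gripper_width"]);print("x",R[:,0],"y",R[:,1],"z",R[:,2], "yaw x %.2f"%np.degrees(np.arctan2(R[1,0],R[0,0])))
    return o,R
def snap(cam,name):
    if cam=="wrist": np.save("wT_%s.npy"%name,wcam())
    im=read_camera(cam);cv2.imwrite(f"pics/{name}.png",im[:,:,::-1]);return im
E
python3 - <<'E'
from st import *
o,R=st();snap("wrist","w2")
def target(tilt,yaw): return (Ro.from_euler("z",yaw,degrees=True)*Ro.from_euler("y",tilt,degrees=True)*Ro.from_matrix(np.diag([1,-1,-1.]))).as_matrix()
G=target(40,.83);b=np.array([.5369,-.1454,.0615]);p=b+G[:,2]*.0187
print("to grasp cm",(p-o["eef_pos"])*100,"rot deg",np.degrees(Ro.from_matrix(G@R.T).as_rotvec()))
E
```

```text
t 3.35 q [ 0.1783  0.8827 -0.1278  1.2613  0.1637  1.7324 -1.5338] p [ 0.5843 -0.157   0.1308] F [-1.5479  0.2378 -2.0613] M [ 0.0255 -0.6874 -0.0798] w 1.002
x [ 0.7459  0.004  -0.6661] y [ 0.0187 -0.9997  0.0148] z [-0.6658 -0.0235 -0.7457] yaw x 0.31
to grasp cm [-5.9398  1.1379 -8.3582] rot deg [ 0.8791 -1.7552 -0.226 ]
```

View pics/w2.png

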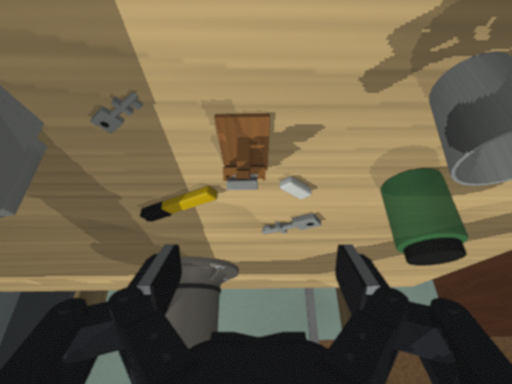

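Call:
{"op": "send_rows", "data": {"motion": "-0.3 0.4 -0.5 0.3 -0.6 -0.1 0;-0.6 0.4 -0.9 0.3 -0.6 -0.1 0;-0.7 0.2 -1.0 0.2 -0.4 0 0;-0.7 0.1 -1.0 0 0 0 0;-0.7 0 -1.0 0 0 0 0;0 0 0 0 0 0 0"}}

```text
t: 3.9
eef_pos: [0.5527, -0.1495, 0.0974]
tool_rot: [0.003, 0.945, 0.002, -0.328]
contact_force: [-0.2, -0.1, -0.3]
gripper_width: 1.0
```

```bash
cat >> st.py <<'E'
def target(tilt,yaw): return (Ro.from_euler("z",yaw,degrees=True)*Ro.from_euler("y",tilt,degrees=True)*Ro.from_matrix(np.diag([1,-1,-1.]))).as_matrix()
def diff(o,R,p,G):
    print("to go cm",(np.asarray(p)-o["eef_pos"])*100,"rot deg",np.degrees(Ro.from_matrix(G@R.T).as_rotvec()))
E
python3 - <<'E'
from st import *
o,R=st();snap("wrist","w3")
G=target(40,.83);b=np.array([.5369,-.1454,.0615]);diff(o,R,b+G[:,2]*.0187,G)
T=np.load("wT_w3.npy");print("pred bow px",wproj(T,b))
E
```

```text
t 3.90 q [ 0.1988  0.8355 -0.1442  1.4141  0.1546  1.5696 -1.5552] p [ 0.5527 -0.1495  0.0974] F [-0.172 -0.071 -0.284] M [-0.0115 -0.634   0.0332] w 1.000
x [ 0.785   0.0023 -0.6195] y [ 0.0067 -1.      0.0048] z [-0.6194 -0.0079 -0.785 ] yaw x 0.17
to go cm [-2.7837  0.3957 -5.0224] rot deg [0.2553 1.7258 0.4412]
pred bow px [251.1546 205.4859]
```

View pics/w3.png

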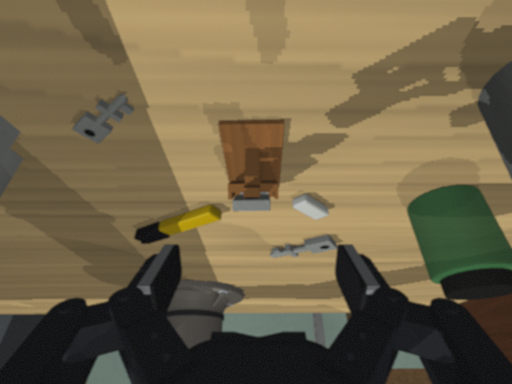

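Call:
{"op": "send_rows", "data": {"motion": "-0.3 0.1 -0.6 0.1 0.6 0.2 0;-0.6 0.1 -1.1 0.1 0.6 0.2 0;-0.7 0.1 -1.2 0 0.5 0 0;-0.6 0.1 -1.1 0 0 0 0;-0.4 0 -0.7 0 0 0 0;0 0 0 0 0 0 0"}}

```text
t: 4.45
eef_pos: [0.5278, -0.146, 0.0532]
tool_rot: [0.003, 0.942, 0.006, -0.337]
contact_force: [-0.6, -0.9, 0.9]
gripper_width: 1.003
```

```bash
python3 - <<'E'
from st import *
o,R=st();snap("wrist","w4")
G=target(40,.83);b=np.array([.5369,-.1454,.0615]);diff(o,R,b+G[:,2]*.0187,G)
T=np.load("wT_w4.npy");print("pred bow px",wproj(T,b))
E
```

```text
t 4.45 q [ 0.2009  0.8665 -0.1466  1.4837  0.1638  1.4892 -1.565 ] p [ 0.5278 -0.146   0.0532] F [-0.6177 -0.9232  0.8781] M [-0.0112 -0.6965 -0.015 ] w 1.003
x [ 0.7734  0.0087 -0.6339] y [ 0.0132 -0.9999  0.0023] z [-0.6338 -0.0101 -0.7734] yaw x 0.65
to go cm [-0.2927  0.0423 -0.5991] rot deg [0.1241 0.6645 0.0745]
pred bow px [256.2798 252.5512]
```

View pics/w4.png

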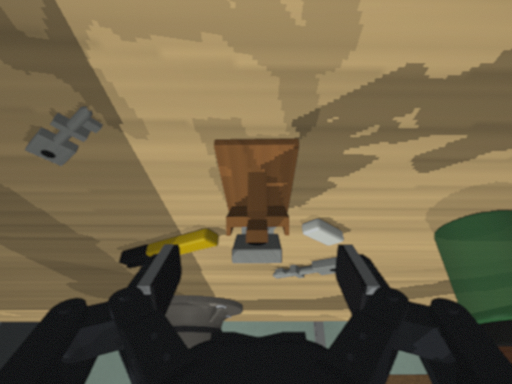

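Call:
{"op": "send_rows", "data": {"motion": "-0.2 0.05 -0.4 0 0.4 0 0;-0.1 0 -0.2 0 0.3 0 0;0 0 0 0 0 0 0.4;0 0 0 0 0 0 0.6;0 0 0 0 0 0 1;0 0 0 0 0 0 1;0 0 0 0 0 0 1;0 0 0 0 0 0 1;0 0 0 0 0 0 1;0 0 0 0 0 0 1;0 0 0 0 0 0 1", "newtons": 60}}

```text
t: 5.42
eef_pos: [0.5272, -0.1454, 0.048]
tool_rot: [0.003, 0.94, 0.006, -0.341]
contact_force: [-0.4, 0.5, -0.3]
gripper_width: 0.292
```

```bash
python3 - <<'E'
from st import *
o,R=st();snap("wrist","w5")
G=target(40,.83);b=np.array([.5369,-.1454,.0615]);diff(o,R,b+G[:,2]*.0187,G)
E
```

```text
t 5.42 q [ 0.1989  0.8779 -0.1456  1.4794  0.1643  1.4917 -1.5664] p [ 0.5272 -0.1454  0.048 ] F [-0.4356  0.4917 -0.2758] M [ 0.0103 -0.6764  0.018 ] w 0.292
x [ 0.7674  0.0086 -0.6412] y [ 0.0133 -0.9999  0.0025] z [-0.6411 -0.0104 -0.7674] yaw x 0.64
to go cm [-0.2364 -0.0141 -0.0851] rot deg [0.1403 0.1239 0.0665]
```

View pics/w5.png

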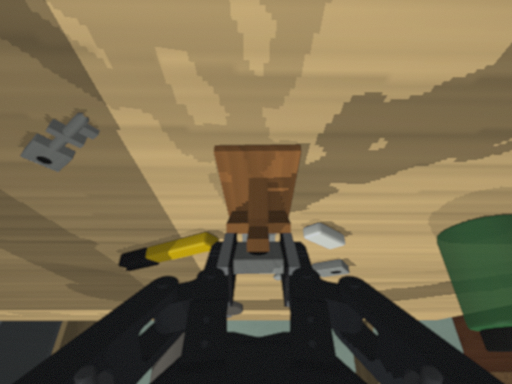

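Call:
{"op": "send_rows", "data": {"motion": "-0.3 0 0.8 0 0 0 1;-0.3 0 1.5 0 0 0 1;0 0 2 0 0 0 1;0 0 2.2 0 0 0 1;0 0.3 2.5 0 0 0 1;0 0.8 2.5 0 -3 0 1;0.2 1 2.5 0 -4 0 1;0.2 2 2 0 -5 0.8 1;0.3 2 1 0 -5 0.8 1;0.3 2 0.5 0 -5 0.8 1;0.3 2 0 0 -5 0.8 1;0.3 2 0 0 -5 0.8 1;0.3 2 0 0 -5 0.8 1;0.3 2 0 0 -5 0.8 1;0.3 2 0 0 -4 0.8 1;0.2 2 0 0 -2 0.8 1;0.2 2 0 0 0 0.8 1;0.2 1.5 0 0 0 0 1;0 0.5 0 0 0 0 1;0 0 0 0 0 0 1"}}

```text
t: 7.13
eef_pos: [0.5422, 0.1036, 0.2581]
tool_rot: [0.021, 0.992, 0.072, 0.103]
contact_force: [0.7, -0.3, -0.5]
gripper_width: 0.283
```

```bash
python3 - <<'E'
from st import *
o,R=st();snap("wrist","w6");snap("scene","s6");snap("top","t6")
crop("pics/s6.png","pics/s6c.png",280,130,130,140,5)
crop("pics/t6.png","pics/t6c.png",110,110,130,110,6)
print(proj("scene",o["eef_pos"]),proj("top",o["eef_pos"]))
E
```

```text
t 7.13 q [-0.0438  0.17   -0.3535  1.9483  0.2148  0.8616 -1.9401] p [0.5422 0.1036 0.2581] F [ 0.6586 -0.3028 -0.4872] M [0.0037 0.2462 0.0401] w 0.283
x [0.9687 0.1465 0.2003] y [ 0.1377 -0.9888  0.0572] z [ 0.2065 -0.0278 -0.9781] yaw x 8.60
[341.2442 171.8463] [165.4661 159.0271]
```

View pics/w6.png

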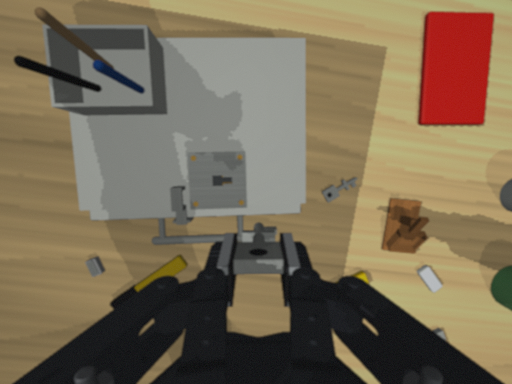

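View pics/s6.png

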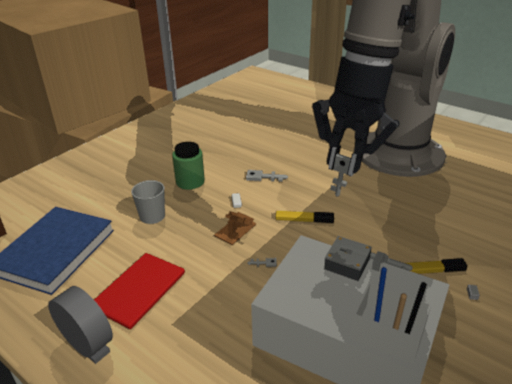

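View pics/t6.png

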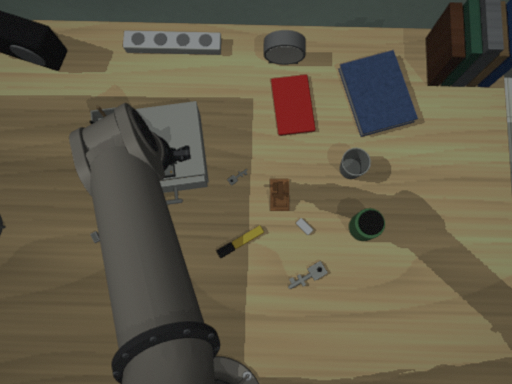

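```bash
python3 - <<'E'
from h import *
crop("pics/w6.png","pics/w6a.png",170,135,90,85,8)
crop("pics/w6.png","pics/w6b.png",200,215,120,75,6)
crop("pics/s6.png","pics/s6c.png",300,130,80,75,8)
E
```

```text
(no output)
```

View pics/w6a.png

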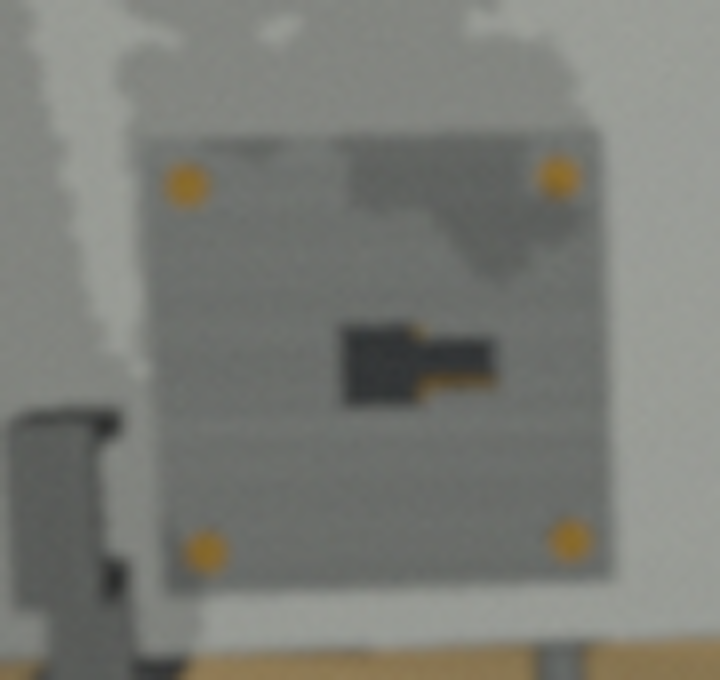

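View pics/w6b.png

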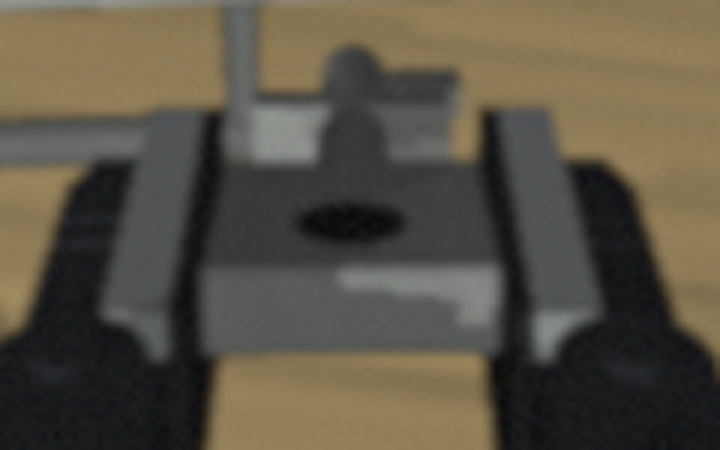

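View pics/s6c.png

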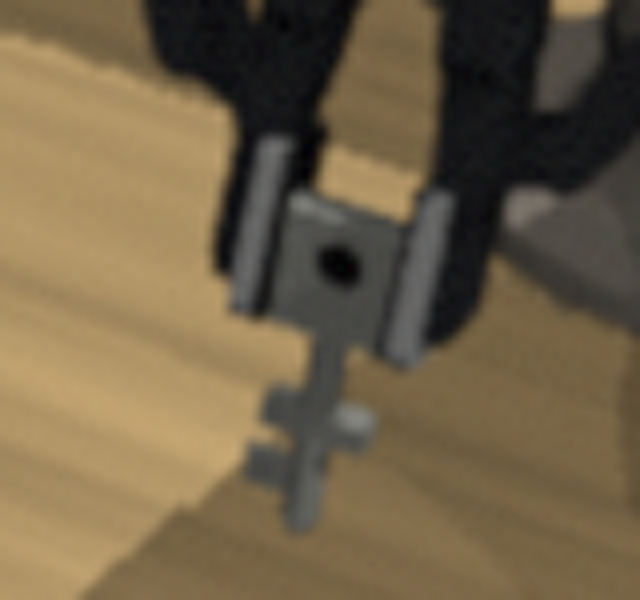

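```bash
cat > fit2.py <<'E'
from st import *
from scipy.optimize import least_squares
T=np.load("wT_w6.npy")
A=lambda x,y:(170+x/8-.4,135+y/8-.4)
B=lambda x,y:(200+x/6-.4,215+y/6-.4)
S=lambda x,y:(300+x/8-.4,130+y/8-.4)
# lock
L=[(A(140,140),(30,30)),(A(600,129),(30,-30)),(A(615,576),(-30,-30)),(A(168,592),(-30,30)),
(A(344,325),(5.5,5.5)),(A(346,405),(-5.5,5.5)),(A(495,338),(3.5,-15)),(A(496,387),(-3.5,-15))]
def fl(p):
    r=[]
    for uv,(x,y) in L:
        c,s=np.cos(p[2]),np.sin(p[2])
        r.append(wproj(T,[p[0]+(c*x-s*y)/1e3,p[1]+(s*x+c*y)/1e3,.128])-uv)
    return np.concatenate(r)
r=least_squares(fl,[.566,.142,.15]);print("lock",r.x,"yaw",np.degrees(r.x[2]),np.round(r.fun.reshape(-1,2),1).tolist())
K=[("w",B(200,262),(13,4,76)[0:0]+(-13,4,76)),("w",B(503,262),(13,4,76)),("w",B(203,352),(-13,-4,76)),("w",B(500,350),(13,-4,76)),("w",B(228,163),(-13,4,48)),("w",B(488,163),(13,4,48)),
("w",B(355,58),(0,0,0)),
("s",S(288,205),(13,4,76)),("s",S(408,238),(-13,4,76)),("s",S(272,315),(13,4,48)),("s",S(387,352),(-13,4,48)),("s",S(298,524),(0,0,0))]
kR0=np.array([[0,1,0],[-1,0,0],[0,0,1.]]) # cols key x,y,z at home, org yaw 0
def fk(p,ret=0):
    R=Ro.from_rotvec(p[3:6]).as_matrix()@kR0;r=[]
    off=np.r_[p[6:8]] if len(p)>6 else 0
    for cam,uv,k in K:
        X=p[:3]+R@(np.array(k)/1e3)
        r.append(wproj(T,X)-uv if cam=="w" else proj("scene",X)-uv)
    return np.concatenate(r)
r=least_squares(fk,[.54,.104,.21,0,0,.15]);p=r.x;R=Ro.from_rotvec(p[3:6]).as_matrix()@kR0
print("key tip",p[:3],"z axis",R[:,2],"x axis",R[:,0],"yaw",np.degrees(np.arctan2(R[1,1],R[0,1])));print(np.round(r.fun.reshape(-1,2),1).tolist())
Tt=T@np.linalg.inv(calibration("wrist")["hand_eye"])
Kt=np.eye(4);Kt[:3,:3]=R;Kt[:3,3]=p[:3]
print("key in tool",np.linalg.inv(Tt)@Kt)
np.save("key_in_tool.npy",np.linalg.inv(Tt)@Kt)
E
python3 fit2.py
```

```text
lock [0.5656 0.1422 0.1647] yaw 9.43886019823853 [[-0.0, -0.1], [0.4, -0.1], [0.3, 0.4], [-0.2, 0.4], [-0.6, -0.2], [-0.4, 0.2], [0.2, -0.5], [0.3, -0.1]]
key tip [0.5423 0.0996 0.2103] z axis [-0.0251  0.0636  0.9977] x axis [ 0.1422 -0.9876  0.0666] yaw 8.25394786646041
[[-0.9, 0.2], [1.1, 0.2], [-1.1, 0.5], [1.4, 0.9], [-0.7, -1.2], [-0.5, -1.3], [0.3, 1.5], [-0.6, -0.4], [0.3, 0.5], [-1.2, 0.9], [-0.1, 1.4], [-0.3, 0.5]]
key in tool [[ 0.0064  0.9827  0.1849 -0.0101]
 [ 0.9999 -0.0047 -0.0094  0.0013]
 [-0.0083  0.1849 -0.9827  0.0468]
 [ 0.      0.      0.      1.    ]]
```

```bash
cat > plan.py <<'E'
from st import *
kR0=np.array([[0,1,0],[-1,0,0],[0,0,1.]])
def plan(tip,yaw=9.2,KT="key_in_tool.npy"):
    K=np.load(KT)
    W=np.eye(4);W[:3,:3]=Ro.from_euler("z",yaw,degrees=True).as_matrix()@kR0;W[:3,3]=tip
    G=W@np.linalg.inv(K);o,R=st();diff(o,R,G[:3,3],G[:3,:3])
    Tt=np.eye(4);Tt[:3,:3]=R;Tt[:3,3]=o["eef_pos"];N=Tt@K;print("key now tip",N[:3,3],"z",N[:3,2],"yaw",np.degrees(np.arctan2(N[1,1],N[0,1])))
E
python3 -c "
from plan import *
plan([.5656,.1422,.150])"
```

```text
t 7.28 q [-0.0418  0.1712 -0.3511  1.9486  0.215   0.861  -1.9394] p [0.5428 0.1013 0.2573] F [-0.2063  0.3747  0.0503] M [0.063  0.1904 0.0275] w 0.288
x [0.9694 0.1432 0.1994] y [ 0.1343 -0.9893  0.0575] z [ 0.2055 -0.029  -0.9782] yaw x 8.40
to go cm [ 2.3966  4.196  -5.9388] rot deg [3.669  1.4146 1.1762]
key now tip [0.5428 0.0972 0.2095] z [-0.024   0.0642  0.9976] yaw 8.051750284293657
```

Call:
{"op": "send_rows", "data": {"motion": "0.3 0.5 -0.4 0.6 0.2 0.2 1;0.4 0.7 -0.8 0.6 0.2 0.2 1;0.4 0.7 -0.9 0.6 0.2 0.2 1;0.4 0.7 -1.0 0.6 0.2 0.2 1;0.3 0.6 -1.0 0.6 0.2 0.2 1;0.3 0.5 -1.0 0.5 0.2 0.2 1;0.2 0.3 -0.7 0.2 0.2 0 1;0 0 0 0 0 0 1;0 0 0 0 0 0 1;0 0 0 0 0 0 1"}}

```text
t: 8.12
eef_pos: [0.5676, 0.1403, 0.1888]
tool_rot: [-0.015, 0.993, 0.074, 0.088]
contact_force: [0.5, -0.5, -0.3]
gripper_width: 0.287
```

```bash
python3 -c "
from plan import *
plan([.5656,.1422,.140]);snap('wrist','w7');snap('scene','s7')
crop('pics/w7.png','pics/w7c.png',195,175,130,90,6)
crop('pics/s7.png','pics/s7c.png',310,170,90,100,6)"
```

```text
t 8.12 q [-0.0606  0.3134 -0.3603  1.9375  0.2019  0.7429 -1.9542] p [0.5676 0.1403 0.1888] F [ 0.5013 -0.5199 -0.3139] M [-0.0422  0.2265  0.0255] w 0.287
x [0.9736 0.145  0.1761] y [ 0.1501 -0.9885 -0.0162] z [ 0.1717  0.0422 -0.9842] yaw x 8.47
to go cm [-0.0861  0.2911 -0.0914] rot deg [-0.3089 -0.5675  0.2856]
key now tip [0.566  0.1396 0.1409] z [ 0.0099 -0.0054  0.9999] yaw 8.916177402887678
```

View pics/w7c.png

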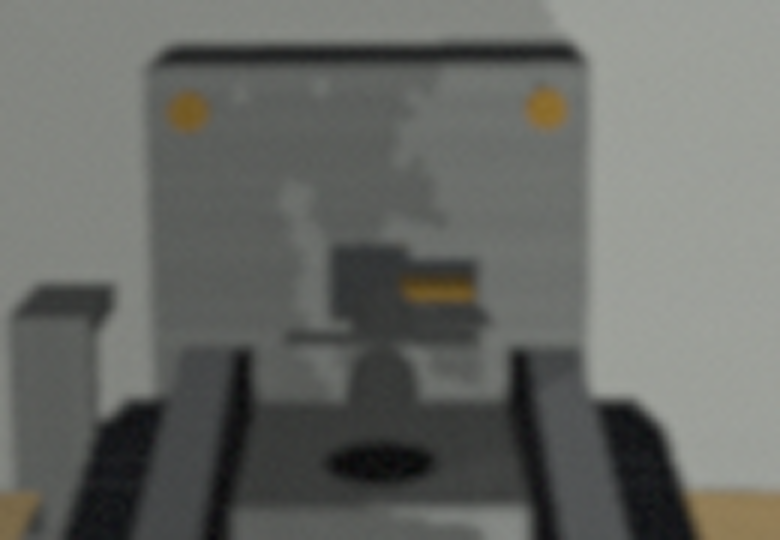

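View pics/s7c.png

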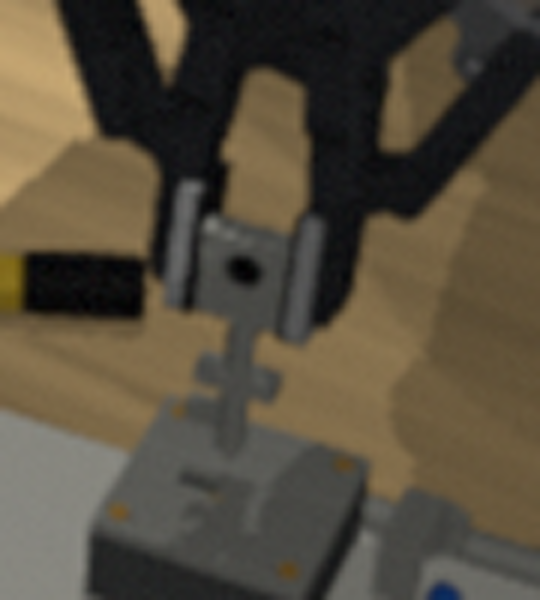

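```bash
cat > fit3.py <<'E'
from st import *
from scipy.optimize import least_squares
T=np.load("wT_w7.npy");T6=np.load("wT_w6.npy")
A=lambda x,y:(170+x/8-.4,135+y/8-.4)
W=lambda x,y:(195+x/6-.4,175+y/6-.4)
S=lambda x,y:(310+x/6-.4,170+y/6-.4)
a=24.3
scr6=[(A(187,185),(a,a)),(A(560,177),(a,-a)),(A(571,540),(-a,-a)),(A(206,552),(-a,a))]
scr7=[(W(190,111),(a,a)),(W(548,108),(a,-a)),(W(331,247),(5.5,5.5)),(W(477,258),(3.5,-15)),(W(147,65),(30,30)),(W(588,62),(30,-30))]
scrS=[(S(180,411),(-a,-a)),(S(343,465),(-a,a)),(S(119,512),(a,-a)),(S(288,570),(a,a))]
# scene camera looks from +x: far side is -x (toward robot)
def fl(p,obs,pr):
    r=[];c,s=np.cos(p[2]),np.sin(p[2])
    for uv,(x,y) in obs: r.append(pr([p[0]+(c*x-s*y)/1e3,p[1]+(s*x+c*y)/1e3,.128])-uv)
    return np.concatenate(r)
for n,ob,pr in [("w6",scr6,lambda X:wproj(T6,X)),("w7",scr7,lambda X:wproj(T,X)),("s",scrS,lambda X:proj("scene",X))]:
    r=least_squares(fl,[.566,.142,.15],args=(ob,pr));print(n,r.x,np.degrees(r.x[2]),np.round(r.fun.reshape(-1,2),1).tolist())
KW=[(W(233,500),(-13,4,76)),(W(532,500),(13,4,76)),(W(250,402),(-13,4,48)),(W(517,402),(13,4,48))]
KS=[(S(200,222),(13,4,76)),(S(288,245),(-13,4,76)),(S(193,310),(13,4,48)),(S(272,330),(-13,4,48)),(S(230,447),(0,0,0))]
kR0=np.array([[0,1,0],[-1,0,0],[0,0,1.]])
def fk(p,use):
    R=Ro.from_rotvec(p[3:6]).as_matrix()@kR0;r=[]
    if "w" in use:
        for uv,k in KW: r.append(wproj(T,p[:3]+R@(np.array(k)/1e3))-uv)
    if "s" in use:
        for uv,k in KS: r.append(proj("scene",p[:3]+R@(np.array(k)/1e3))-uv)
    r.append((p[3:6]-[0,0,.16])*20)
    return np.concatenate(r)
for u in ["w","s","ws"]:
    r=least_squares(fk,[.566,.142,.14,0,0,.15],args=(u,));print(u,r.x,np.round(r.fun,1).tolist())
E
python3 fit3.py
```

```text
w6 [0.5654 0.1423 0.1614] 9.247075903641514 [[-0.1, -0.1], [0.1, -0.2], [0.1, 0.2], [-0.1, 0.1]]
w7 [0.5653 0.1421 0.1611] 9.232265873158791 [[-0.3, -0.3], [0.0, -0.2], [-0.3, -0.4], [0.4, -0.0], [-0.3, 0.5], [0.5, 0.4]]
s [0.5637 0.1417 0.1614] 9.247733119344382 [[-0.0, -0.1], [0.3, -0.3], [-0.3, 0.2], [0.0, 0.2]]
w [0.5631 0.1394 0.1375 0.0072 0.0304 0.1549] [-0.7, 0.1, 0.6, 0.1, 1.1, -0.1, -1.0, -0.2, 0.1, 0.6, -0.1]
s [ 0.5326  0.1247  0.1129  0.0363 -0.0263  0.1536] [-0.5, 0.3, -0.0, 0.5, -0.4, -0.7, 1.3, 0.1, -0.4, -0.3, 0.7, -0.5, -0.1]
ws [0.5645 0.1397 0.1425 0.0095 0.038  0.1534] [-1.4, 0.3, 1.8, 0.3, 0.4, -0.2, -0.2, -0.2, -0.7, 0.3, 0.7, 1.1, -0.6, -0.5, 2.0, 0.8, -0.2, -0.1, 0.2, 0.8, -0.1]
```

Call:
{"op": "send_rows", "data": {"motion": "-0.05 0.15 -0.2 -0.2 -0.6 0.2 1;-0.03 0.1 -0.4 0 -0.4 0.1 1;0 0.05 -0.3 0 0 0 1;0 0 0 0 0 0 1;0 0 0 0 0 0 1"}}

```text
t: 8.63
eef_pos: [0.5674, 0.1436, 0.1817]
tool_rot: [-0.012, 0.992, 0.077, 0.099]
contact_force: [0.5, 0.3, -0.4]
gripper_width: 0.288
```

```bash
python3 -c "
from plan import *
plan([.5655,.1422,.130]);snap('wrist','w8');snap('scene','s8')
crop('pics/w8.png','pics/w8c.png',195,175,130,90,6)
crop('pics/s8.png','pics/s8c.png',310,170,90,100,6)"
```

```text
t 8.63 q [-0.0776  0.3129 -0.3538  1.9607  0.2295  0.7011 -1.982 ] p [0.5674 0.1436 0.1817] F [ 0.5434  0.2715 -0.366 ] M [-0.1016  0.2418  0.0044] w 0.288
x [0.9682 0.1511 0.1992] y [ 0.156  -0.9877 -0.009 ] z [ 0.1954  0.0398 -0.9799] yaw x 8.87
to go cm [-0.0722 -0.0339 -0.3819] rot deg [-0.1093  0.8266 -0.0367]
key now tip [0.5669 0.1426 0.1338] z [-0.0144 -0.0019  0.9999] yaw 9.236843489115401
```

View pics/w8c.png

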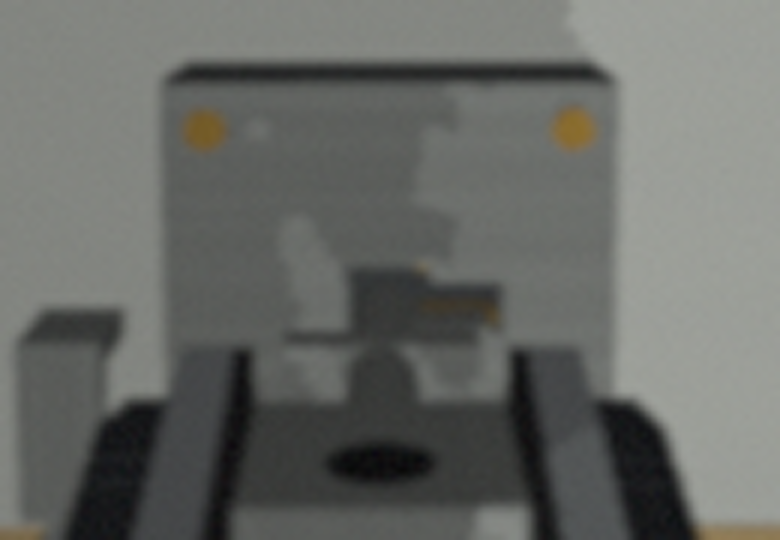

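View pics/s8c.png

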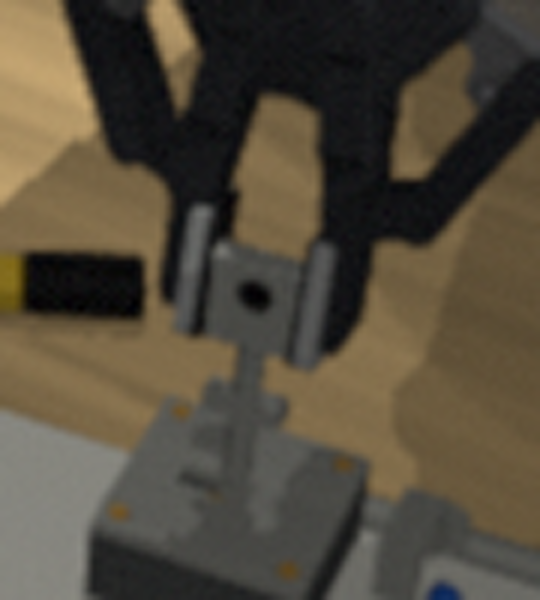

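```bash
python3 -c "
from st import *
for z in (.128,.132,.134,.136): print(z,(proj('scene',[.5637,.1417,z])-[309.6,169.6])*6)
# bow face corners predicted for ideal key, tip z .134
R=Ro.from_euler('z',9.25,degrees=True).as_matrix()@np.array([[0,1,0],[-1,0,0],[0,0,1.]])
for tz in (.134,.136):
  for k in [(13,4,76),(-13,4,76),(13,4,48),(-13,4,48)]: print(tz,k,(proj('scene',R@np.array(k)/1e3+[.5637,.1417,tz])-[309.6,169.6])*6)
"
python3 -c "
from h import *
crop('pics/s8.png','pics/s8d.png',335,200,40,60,10)"
```

```text
0.128 [232.0533 487.7495]
0.132 [233.4189 476.8633]
0.134 [234.1047 471.3971]
0.136 [234.7924 465.9154]
0.134 (13, 4, 76) [208.806  245.7858]
0.134 (-13, 4, 76) [304.9846 274.0932]
0.134 (13, 4, 48) [199.4029 329.4872]
0.134 (-13, 4, 48) [293.4526 358.3825]
0.136 (13, 4, 76) [209.4927 239.6731]
0.136 (-13, 4, 76) [305.827  267.9356]
0.136 (13, 4, 48) [200.0618 323.6224]
0.136 (-13, 4, 48) [294.2604 352.4781]
```

View pics/s8d.png

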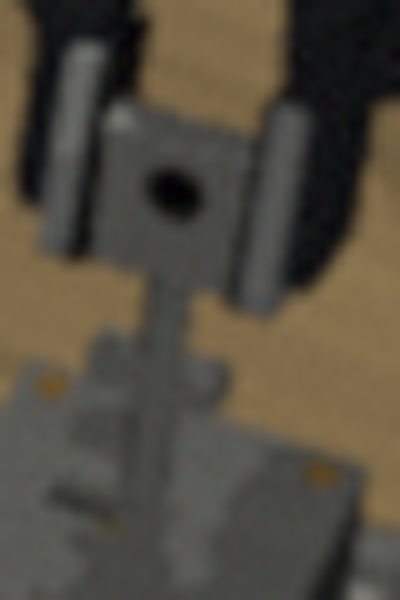

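Call:
{"op": "send_rows", "data": {"motion": "-0.03 -0.03 -0.2 0 0.2 0 1;-0.02 0 -0.25 0 0.2 0 1;0 0 -0.25 0 0 0 1;0 0 -0.25 0 0 0 1;0 0 0 0 0 0 1"}}

```text
t: 9.15
eef_pos: [0.5674, 0.143, 0.1717]
tool_rot: [-0.013, 0.992, 0.077, 0.096]
contact_force: [-0.7, 0.3, -0.3]
gripper_width: 0.29
```

```bash
python3 -c "
from plan import *
plan([.5655,.1422,.104])"
```

```text
t 9.15 q [-0.079   0.3285 -0.3507  1.9648  0.2342  0.6887 -1.9858] p [0.5674 0.143  0.1717] F [-0.654   0.3495 -0.3262] M [-0.1018  0.2292 -0.0198] w 0.290
x [0.9698 0.1502 0.1923] y [ 0.155  -0.9879 -0.0104] z [ 0.1884  0.0399 -0.9813] yaw x 8.80
to go cm [-0.0789  0.027  -1.9771] rot deg [-0.1261  0.4187  0.0143]
key now tip [0.5666 0.142  0.1238] z [-0.0073 -0.0022  1.    ] yaw 9.185443807546385
```

Call:
{"op": "send_rows", "data": {"motion": "-0.05 0 -0.2 0 0.2 0 1;0 0 -0.25 0 0.1 0 1;0 0 -0.25 0 0 0 1;0 0 -0.25 0 0 0 1;0 0 0 0 0 0 1"}}

```text
t: 9.57
eef_pos: [0.5668, 0.1429, 0.1608]
tool_rot: [-0.013, 0.993, 0.077, 0.093]
contact_force: [-0.1, -0.1, -0.1]
gripper_width: 0.291
```

```bash
python3 -c "
from plan import *
plan([.5655,.1422,.104])"
```

```text
t 9.57 q [-0.0824  0.3443 -0.3471  1.971   0.2409  0.6735 -1.992 ] p [0.5668 0.1429 0.1608] F [-0.1005 -0.0616 -0.0709] M [-0.0348  0.2352 -0.0364] w 0.291
x [0.971  0.1501 0.1862] y [ 0.1549 -0.9879 -0.0113] z [ 0.1822  0.0398 -0.9825] yaw x 8.79
to go cm [-0.0153  0.0366 -0.8894] rot deg [-0.1209  0.0566  0.019 ]
key now tip [0.5657 0.1419 0.1129] z [-0.001  -0.0021  1.    ] yaw 9.180903220745247
```

Call:
{"op": "send_rows", "data": {"motion": "0 0.02 -0.2 0 0 0 1;0 0 -0.25 0 0 0 1;0 0 -0.2 0 0 0 1;0 0 -0.15 0 0 0 1;0 0 -0.1 0 0 0 1;0 0 0 0 0 0 1"}}

```text
t: 10.07
eef_pos: [0.5678, 0.1434, 0.1527]
tool_rot: [-0.013, 0.993, 0.077, 0.094]
contact_force: [-1.5, 0.5, 2.5]
gripper_width: 0.294
```

```bash
python3 -c "
from plan import *
plan([.5655,.1422,.104]);snap('scene','s9');snap('wrist','w9')
crop('pics/s9.png','pics/s9c.png',310,170,90,100,6)"
```

```text
t 10.07 q [-0.0882  0.3557 -0.342   1.9773  0.2513  0.6545 -2.0024] p [0.5678 0.1434 0.1527] F [-1.4982  0.5311  2.5214] M [-0.1261  0.6384 -0.0257] w 0.294
x [0.9706 0.1499 0.1885] y [ 0.1547 -0.9879 -0.0111] z [ 0.1846  0.04   -0.982 ] yaw x 8.78
to go cm [-0.113  -0.0195 -0.0762] rot deg [-0.1331  0.1931  0.0306]
key now tip [0.5668 0.1425 0.1048] z [-0.0034 -0.0023  1.    ] yaw 9.16919768724762
```

View pics/s9c.png

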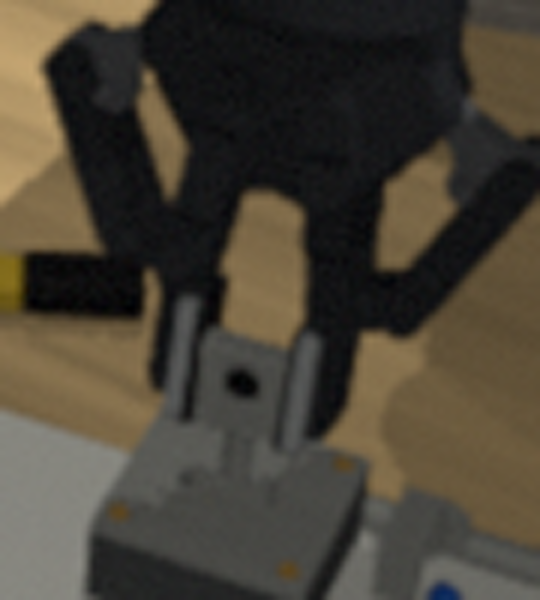

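Call:
{"op": "send_rows", "data": {"motion": "0 0 0 0 0 0 0.6;0 0 0 0 0 0 0.5;0 0 0 0 0 0 0.3;0 0 0 0 0 0 0;0 0 0 0 0 0 0;0 0 0.3 0 0 0 0;-0.1 0 1 0 0 0 0;-0.2 0 1.5 0 0 0 0;-0.2 0 2 0 0 0 0;0 0 2 0 0 0 0;0 0 1 0 0 0 0;0 0 0 0 0 0 0"}}

```text
t: 11.17
eef_pos: [0.5616, 0.1437, 0.2356]
tool_rot: [-0.013, 0.993, 0.077, 0.094]
contact_force: [0.5, -0.3, -0.1]
gripper_width: 0.997
```

```bash
python3 -c "
from plan import *
o,R=st();snap('scene','s10');snap('wrist','w10')
G=target(0,99.25);diff(o,R,[.5655,.1422,.225],G)
crop('pics/s10.png','pics/s10c.png',310,170,90,100,6)"
```

```text
t 11.17 q [-0.0525  0.2468 -0.3763  1.9079  0.1715  0.824  -1.9308] p [0.5616 0.1437 0.2356] F [ 0.5171 -0.3018 -0.1271] M [-0.0499  0.2044  0.0477] w 0.997
x [0.9706 0.1509 0.1877] y [ 0.1559 -0.9877 -0.012 ] z [ 0.1836  0.0409 -0.9822] yaw x 8.84
to go cm [ 0.3922 -0.1524 -1.0597] rot deg [-10.1848   6.4327  90.0521]
```

View pics/s10c.png

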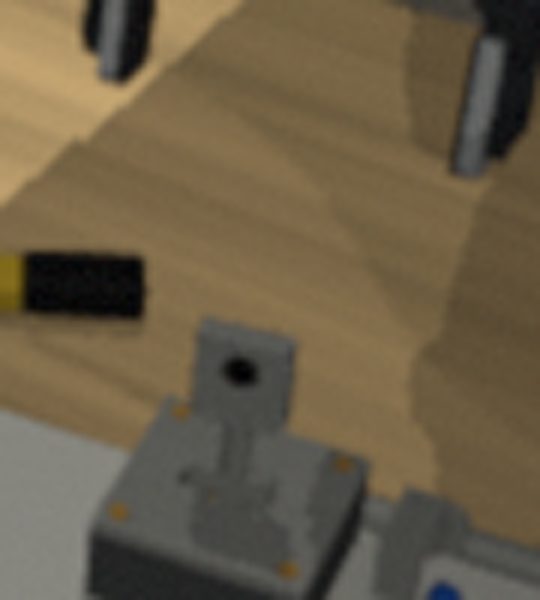

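View pics/w10.png

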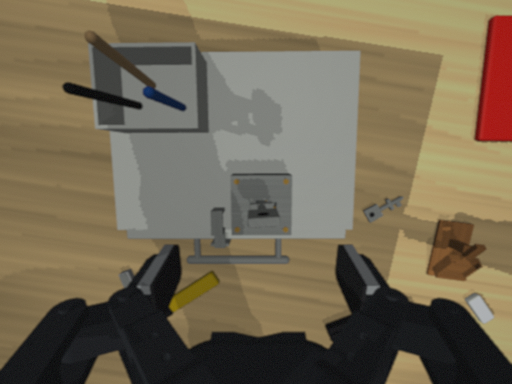

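Call:
{"op": "send_rows", "data": {"motion": "0 0 0 -0.68 0.43 6 0;0 0 0 -0.68 0.43 6 0;0 0 0 -0.68 0.43 6 0;0 0 0 -0.68 0.43 6 0;0 0 0 -0.68 0.43 6 0;0 0 0 -0.68 0.43 6 0;0 0 0 -0.68 0.43 6 0;0 0 0 -0.68 0.43 6 0;0 0 0 -0.68 0.43 6 0;0 0 0 -0.68 0.43 6 0;0 0 0 -0.68 0.43 6 0;0 0 0 -0.68 0.43 6 0;0 0 0 -0.68 0.43 6 0;0 0 0 -0.68 0.43 6 0;0 0 0 -0.68 0.43 6 0;0 0 0 0 0 0 0;0 0 0 0 0 0 0"}}

```text
t: 12.68
eef_pos: [0.5478, 0.1376, 0.207]
tool_rot: [0.0, 0.619, 0.785, -0.023]
contact_force: [0.3, -0.2, -0.5]
gripper_width: 1.002
```

```bash
python3 -c "
from plan import *
o,R=st();snap('wrist','w11')
G=target(0,0);G=Ro.from_euler('z',99.25,degrees=True).as_matrix()@G;diff(o,R,[.5655,.1422,.225],G)
R=Ro.from_euler('z',9.25,degrees=True).as_matrix()@np.array([[0,1,0],[-1,0,0],[0,0,1.]])
for tz in (.104,):
  for k in [(13,4,76),(-13,4,76),(13,4,48),(-13,4,48)]: print(tz,k,(proj('scene',R@np.array(k)/1e3+[.5637,.1417,tz])-[309.6,169.6])*6)
T=np.load('wT_w11.npy')
for X in [(.5655,.1422,.180),(.5655,.1422,.128)]:print(wproj(T,X))
"
```

```text
t 12.68 q [ 0.1438  0.4189 -0.661   1.7864  0.309   1.0813 -0.3979] p [0.5478 0.1376 0.207 ] F [ 0.3324 -0.1747 -0.471 ] M [ 0.0557 -0.007  -0.009 ] w 1.002
x [-0.2346  0.9717 -0.0289] y [ 0.9717  0.2335 -0.0363] z [-0.0285 -0.0366 -0.9989] yaw x 103.57
to go cm [1.7681 0.4589 1.802 ] rot deg [ 2.0348 -1.7133 -4.2904]
0.104 (13, 4, 76) [198.746  335.3349]
0.104 (-13, 4, 76) [292.6471 364.2694]
0.104 (13, 4, 48) [189.7463 415.4454]
0.104 (-13, 4, 48) [281.6166 444.893 ]
[286.4915 224.0267]
[282.7872 196.5904]
```

View pics/w11.png

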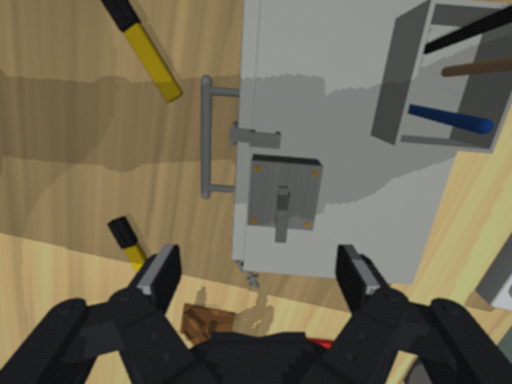

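```bash
python3 -c "
from h import *
crop('pics/w11.png','pics/w11c.png',235,145,95,105,7)
crop('pics/s10.png','pics/s10d.png',330,215,50,50,14)
crop('pics/s9.png','pics/s9d.png',330,215,50,50,14)"
```

```text
(no output)
```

View pics/w11c.png

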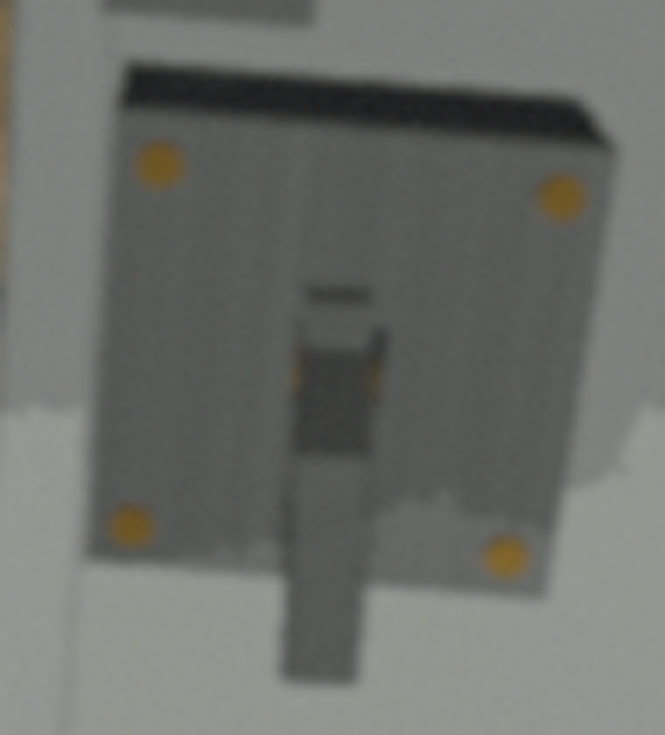

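View pics/s10d.png

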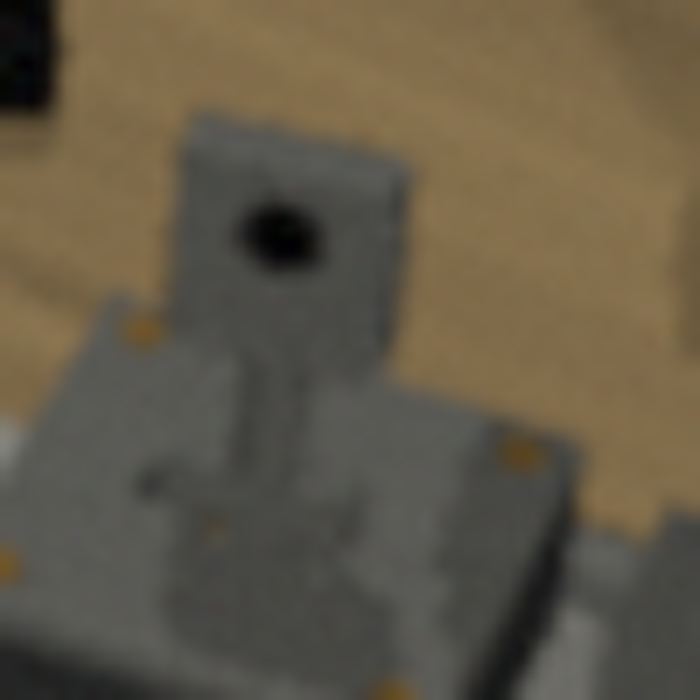

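View pics/s9d.png

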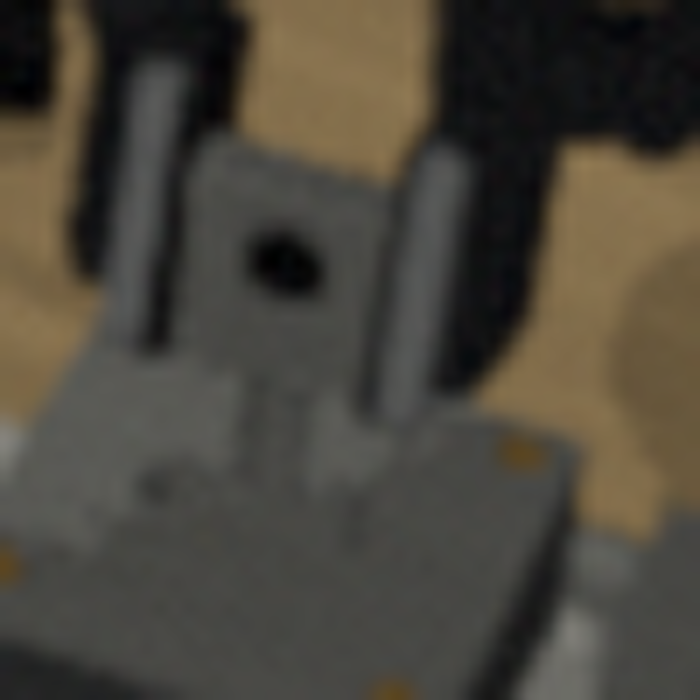

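```bash
cat > fit4.py <<'E'
from st import *
from scipy.optimize import least_squares
T=np.load("wT_w11.npy")
W=lambda x,y:(235+x/7-.4,145+y/7-.4)
S=lambda x,y:(330+x/14-.45,215+y/14-.45)
a=24.3
scr=[(W(160,165),(-a,a)),(W(562,197),(a,a)),(W(131,527),(-a,-a)),(W(506,557),(a,-a)),(W(115,105),(-30,30)),(W(612,148),(30,30)),(W(545,598),(30,-30)),(W(88,555),(-30,-30))]
def fl(p):
    r=[];c,s=np.cos(p[2]),np.sin(p[2])
    for uv,(x,y) in scr: r.append(wproj(T,[p[0]+(c*x-s*y)/1e3,p[1]+(s*x+c*y)/1e3,.128])-uv)
    return np.concatenate(r)
r=least_squares(fl,[.566,.142,.15]);print("lock w11",r.x,np.degrees(r.x[2]),np.round(r.fun,1)); lk=r.x
KW=[(W(295,455),(-13,-4,76)),(W(372,455),(-13,4,76)),(W(282,683),(13,-4,76)),(W(357,685),(13,4,76)),(W(302,348),(-13,-4,48)),(W(375,348),(-13,4,48))]
KS=[(S(200,112),(13,-4,76)),(S(405,160),(-13,-4,76)),(S(187,148),(13,4,76)),(S(398,190),(-13,4,76)),(S(170,330),(13,4,48)),(S(383,378),(-13,4,48))]
kR0=np.array([[0,1,0],[-1,0,0],[0,0,1.]])
sb=np.array([.5637,.1417,0])-np.array([lk[0],lk[1],0])
def fk(p,use):
    R=Ro.from_rotvec(p[3:6]).as_matrix()@kR0;r=[]
    if "w" in use:
        for uv,k in KW: r.append(wproj(T,p[:3]+R@(np.array(k)/1e3))-uv)
    if "s" in use:
        for uv,k in KS: r.append(proj("scene",p[:3]+sb+R@(np.array(k)/1e3))-uv)
    return np.concatenate(r)
for u in ["w","ws"]:
    r=least_squares(fk,[.566,.142,.104,0,0,.16],args=(u,));p=r.x;R=Ro.from_rotvec(p[3:6]).as_matrix()@kR0
    print(u,"tip-lock mm",(p[:3]-[lk[0],lk[1],.128])*1e3,"z",R[:,2],"yaw",np.degrees(np.arctan2(R[1,1],R[0,1])),"top ctr",p[:3]+R[:,2]*.076,"bow",p[:3]+R[:,2]*.062,np.round(r.fun,1).tolist())
E
python3 fit4.py
```

```text
lock w11 [0.5657 0.1421 0.1628] 9.32682166571895 [-0.3 -0.7  0.1 -0.6 -0.  -0.4  0.2 -0.2 -0.2  0.7  0.8  0.4 -0.   0.1
 -0.6  0.7]
w tip-lock mm [  1.7719  -1.1346 -26.4975] z [-0.0593 -0.0363  0.9976] yaw 12.410339848473516 top ctr [0.563  0.1382 0.1773] bow [0.5638 0.1387 0.1634] [-0.4, -0.3, 0.3, 0.4, -0.1, -0.3, 0.3, 0.2, 0.0, -0.2, -0.1, 0.3]
ws tip-lock mm [  0.7713   0.5949 -24.1384] z [-0.051  -0.0447  0.9977] yaw 12.444433927865703 top ctr [0.5626 0.1393 0.1797] bow [0.5633 0.14   0.1657] [-0.4, -0.3, 0.4, 0.3, -0.1, -0.1, 0.4, 0.4, -0.2, -0.8, -0.2, -0.3, -0.3, -0.7, 0.9, -0.4, -0.8, -0.7, 0.0, 0.1, -0.8, 0.3, -0.4, 0.8]
```

Call:
{"op": "send_rows", "data": {"motion": "0.5 0.1 0 0.7 -0.6 -0.7 0;0.6 0.15 0 0.7 -0.6 -0.7 0.2;0.5 0.1 0 0.6 -0.5 -0.7 0.4;0.2 0.05 0 0 0 -0.7 0.4;0 0 0 0 0 0 0.4;0 0 0 0 0 0 0.4"}}

```text
t: 13.23
eef_pos: [0.5676, 0.1406, 0.2061]
tool_rot: [0.001, 0.644, 0.765, 0.002]
contact_force: [-0.5, -0.0, 0.7]
gripper_width: 0.6
```

```bash
cat >> st.py <<'E'
def vt(yaw): return Ro.from_euler('z',yaw,degrees=True).as_matrix()@np.diag([1,-1,-1.])
E
python3 -c "
from st import *
o,R=st();snap('wrist','w12')
diff(o,R,[.5657,.1415,.149],vt(101))
T=np.load('wT_w12.npy');print(wproj(T,[.5626,.1393,.1797]))
"
```

```text
t 13.23 q [ 0.1529  0.4282 -0.65    1.7719  0.2956  1.0365 -0.4325] p [0.5676 0.1406 0.2061] F [-0.452  -0.0163  0.6941] M [-0.0135  0.0173 -0.0083] w 0.600
x [-0.1715  0.9852  0.0017] y [0.9852 0.1715 0.0038] z [ 0.0034  0.0024 -1.    ] yaw x 99.88
to go cm [-0.193   0.0919 -5.7098] rot deg [-0.1368  0.1942  1.1232]
[250.9131 225.9468]
```

View pics/w12.png

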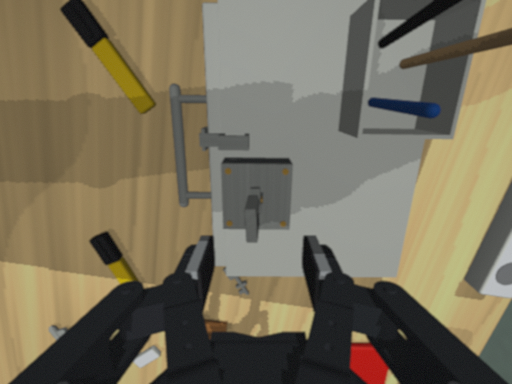

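Call:
{"op": "send_rows", "data": {"motion": "-0.1 0.05 -0.6 0 0 0.3 0.4;-0.1 0.05 -0.9 0 0 0.3 0.4;0 0 -1 0 0 0.3 0.4;0 0 -1 0 0 0 0.4;0 0 -0.9 0 0 0 0.4;0 0 -0.6 0 0 0 0.4;0 0 -0.4 0 0 0 0.4;0 0 0 0 0 0 0.4;0 0 0 0 0 0 0.4"}}

```text
t: 14.03
eef_pos: [0.5633, 0.1419, 0.1444]
tool_rot: [-0.001, 0.636, 0.771, 0.001]
contact_force: [0.6, -0.2, -0.2]
gripper_width: 0.601
```

```bash
python3 -c "
from st import *
o,R=st();snap('wrist','w13');snap('scene','s13')
diff(o,R,[.5657,.1415,.149],vt(101))
T=np.load('wT_w13.npy');print(wproj(T,[.5626,.1393,.1797]))
crop('pics/w13.png','pics/w13c.png',190,150,130,110,6)
crop('pics/s13.png','pics/s13c.png',300,170,100,100,6)
"
```

```text
t 14.03 q [ 0.1266  0.4955 -0.6263  1.833   0.3539  0.9263 -0.467 ] p [0.5633 0.1419 0.1444] F [ 0.5705 -0.1923 -0.2386] M [-0.0332  0.0099  0.0156] w 0.601
x [-0.1903  0.9817  0.0018] y [0.9817 0.1903 0.    ] z [-0.0003  0.0018 -1.    ] yaw x 100.97
to go cm [ 0.237  -0.0386  0.4613] rot deg [-0.1009 -0.0174  0.0298]
[256.2175 286.2958]
```

View pics/w13c.png

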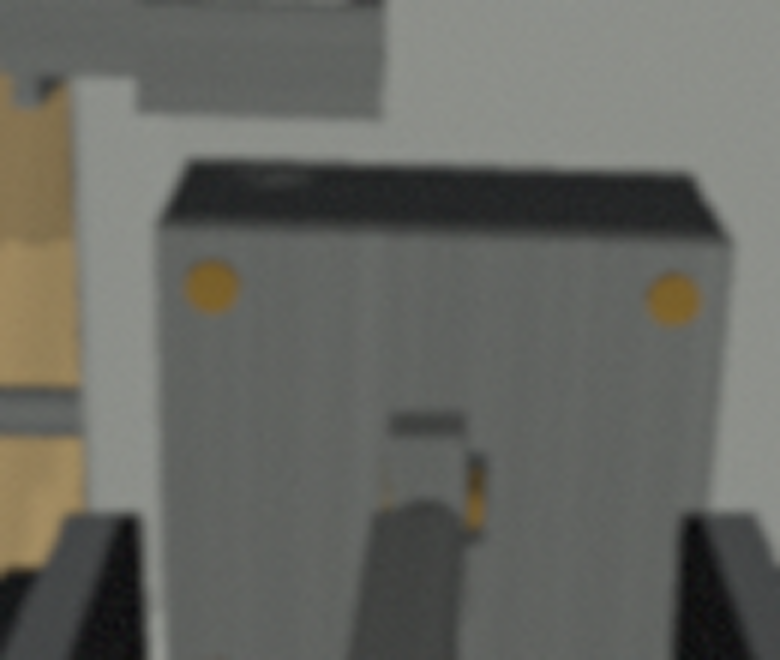

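View pics/s13c.png

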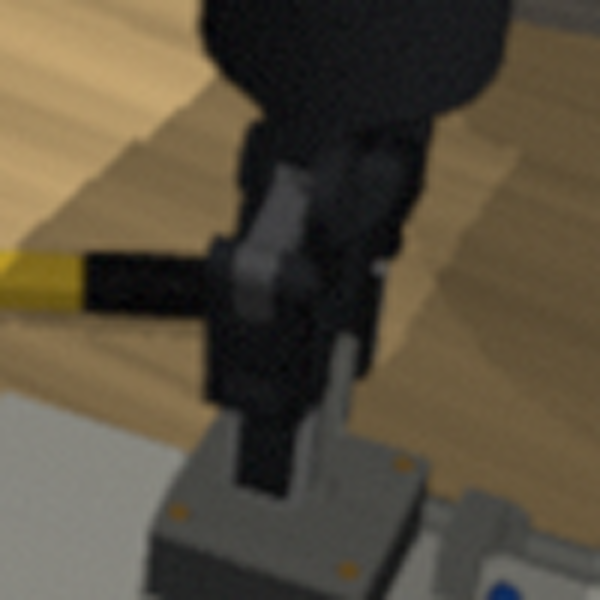

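Call:
{"op": "send_rows", "data": {"motion": "0.15 -0.02 0.3 0 0 0 0.5;0.08 0 0.1 0 0 0 0.6;0 0 0 0 0 0 0.7;0 0 0 0 0 0 0.8;0 0 0 0 0 0 1;0 0 0 0 0 0 1;0 0 0 0 0 0 1;0 0 0 0 0 0 1", "newtons": 50}}

```text
t: 14.8
eef_pos: [0.567, 0.142, 0.1515]
tool_rot: [0.001, 0.637, 0.771, 0.002]
contact_force: [-0.2, 0.8, 0.4]
gripper_width: 0.083
```

```bash
python3 -c "
from st import *
o,R=st();snap('wrist','w14')
diff(o,R,[.5657,.1415,.149],vt(101))
crop('pics/w14.png','pics/w14c.png',190,150,130,110,6)
"
```

```text
t 14.80 q [ 0.1292  0.4901 -0.6285  1.8219  0.3496  0.938  -0.4613] p [0.567  0.142  0.1515] F [-0.1855  0.8082  0.4278] M [-0.0422  0.0694  0.0646] w 0.083
x [-0.1897  0.9818  0.0016] y [0.9818 0.1897 0.0038] z [ 0.0035  0.0023 -1.    ] yaw x 100.93
to go cm [-0.1311 -0.0483 -0.2518] rot deg [-0.1313  0.1981  0.0667]
```

View pics/w14c.png

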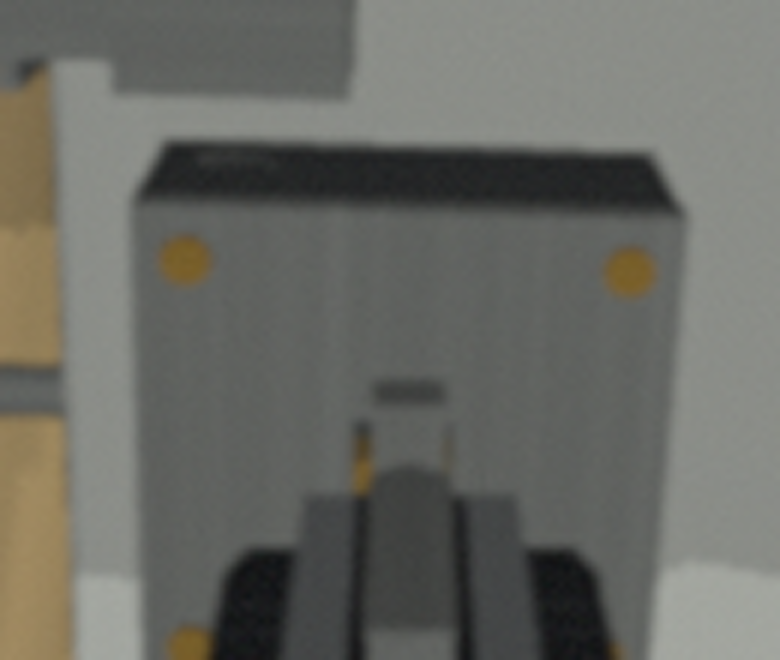

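Call:
{"op": "send_rows", "data": {"motion": "-0.1 0 0 0 0 -3 1;0 0 0 0 0 -4 1;0 0 0 0 0 -4 1;0 0 0 0 0 -4 1"}}

```text
t: 15.18
eef_pos: [0.567, 0.1418, 0.1516]
tool_rot: [0.001, 0.735, 0.678, 0.003]
contact_force: [-0.6, -0.6, -1.2]
gripper_width: 0.085
```

```bash
cat > c.py <<'E'
from st import *
import sys
a=[float(x) for x in sys.argv[1:5]]
o,R=st();diff(o,R,a[:3],vt(a[3]))
E
python3 c.py .566 .142 .150 3
```

```text
t 15.18 q [ 0.0847  0.475  -0.5674  1.8265  0.314   0.9238 -0.7029] p [0.567  0.1418 0.1516] F [-0.6114 -0.6382 -1.2328] M [0.0126 0.0109 0.0876] w 0.085
x [0.0801 0.9968 0.0024] y [ 0.9968 -0.0801  0.0057] z [ 0.0058  0.002  -1.    ] yaw x 85.40
to go cm [-0.1047  0.0176 -0.1555] rot deg [  0.1477   0.3562 -82.404 ]
```

Call:
{"op": "send_rows", "data": {"motion": "-0.03 0 0 0 0 -5 1;-0.03 0 -0.02 0 0 -5 1;-0.02 0 -0.02 0 0 -5 1;0 0 0 0 0 -5 1;0 0 0 0 0 -5 1;0 0 0 0 0 -5 1"}}

```text
t: 15.68
eef_pos: [0.5666, 0.1411, 0.1515]
tool_rot: [0.003, 0.891, 0.454, 0.002]
contact_force: [-0.8, -0.6, 0.8]
gripper_width: 0.085
```

```bash
python3 c.py .566 .142 .150 3
```

```text
t 15.68 q [-0.0098  0.4511 -0.4432  1.8339  0.2466  0.9053 -1.1956] p [0.5666 0.1411 0.1515] F [-0.7682 -0.6423  0.8442] M [-0.1065  0.1577  0.0955] w 0.085
x [0.5882 0.8087 0.0015] y [ 0.8087 -0.5882  0.0068] z [ 0.0064 -0.0028 -1.    ] yaw x 53.97
to go cm [-0.059   0.0887 -0.1492] rot deg [  0.3131   0.2714 -50.9706]
```

Call:
{"op": "send_rows", "data": {"motion": "-0.03 0.05 0 0 0 -5 1;0 0.03 0 0 0 -5 1;0 0.03 0 0 0 -5 1;0 0.03 0 0 0 -5 1;0 0.03 0 0 0 -5 1;0 0.02 0 0 0 -5 1;0 0 0 0 0 -5 1"}}

```text
t: 16.27
eef_pos: [0.5662, 0.1412, 0.1514]
tool_rot: [0.005, 0.989, 0.15, 0.0]
contact_force: [-0.9, 0.5, 0.4]
gripper_width: 0.081
```

```bash
python3 c.py .566 .142 .150 3
```

```text
t 16.27 q [-0.1229  0.434  -0.2999  1.838   0.1716  0.8957 -1.7745] p [0.5662 0.1412 0.1514] F [-0.8643  0.4695  0.414 ] M [0.1076 0.1559 0.0679] w 0.081
x [ 0.9551  0.2963 -0.0009] y [ 0.2963 -0.9551  0.0093] z [ 0.0019 -0.0091 -1.    ] yaw x 17.23
to go cm [-0.0166  0.0755 -0.144 ] rot deg [  0.5321   0.0441 -14.2343]
```

Call:
{"op": "send_rows", "data": {"motion": "0 0.05 0 0.3 0 -4 1;0 0.03 0 0.2 0 -4 1;0 0 0 0 0 -3 1;0 0 0 0 0 -2 1;0 0 0 0 0 0 1"}}

```text
t: 16.68
eef_pos: [0.566, 0.1413, 0.1514]
tool_rot: [0.001, 1.0, 0.03, 0.0]
contact_force: [-0.5, -0.6, -0.1]
gripper_width: 0.083
```

```bash
python3 c.py .566 .142 .150 3;python3 -c "
from st import *
snap('scene','s15');snap('wrist','w15')
crop('pics/s15.png','pics/s15c.png',310,200,110,80,7)"
```

```text
t 16.68 q [-0.1583  0.4284 -0.2494  1.8415  0.136   0.8883 -1.9835] p [0.566  0.1413 0.1514] F [-0.4974 -0.5639 -0.0976] M [-0.0215  0.0477  0.065 ] w 0.083
x [0.9982 0.0594 0.0006] y [ 0.0594 -0.9982  0.0027] z [ 0.0007 -0.0026 -1.    ] yaw x 3.40
to go cm [ 0.0015  0.075  -0.1436] rot deg [ 0.1504  0.0406 -0.404 ]
```

View pics/s15c.png

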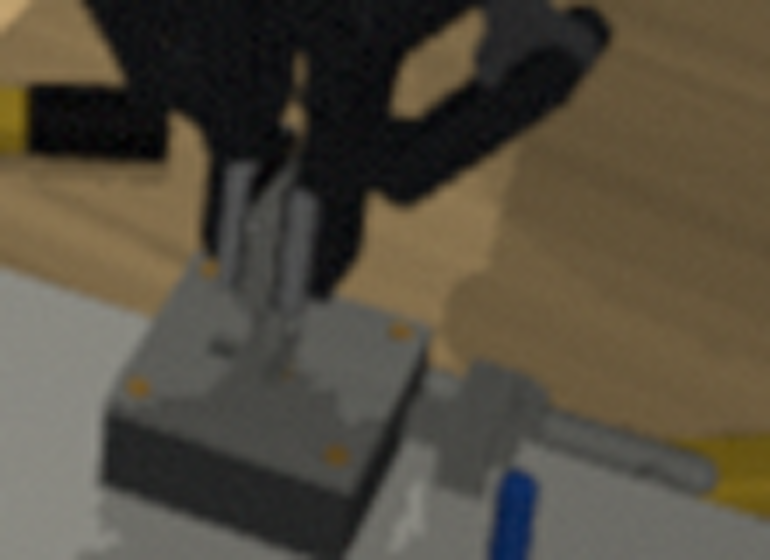

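View pics/w15.png

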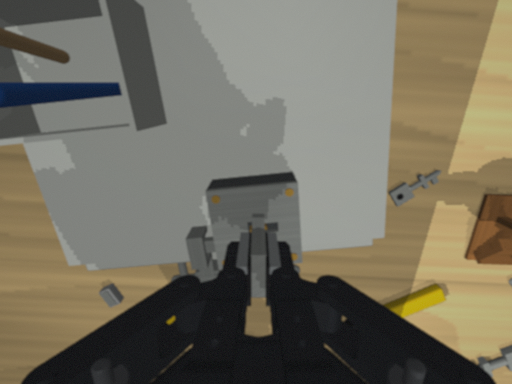

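Call:
{"op": "send_rows", "data": {"motion": "0 0.05 0 0 0 -3 1;0 0 0 0 0 -3 1;0 0 0 0 0 -2 1;0 0 0 0 0 -2 1"}}

```text
t: 17.12
eef_pos: [0.5662, 0.1407, 0.1514]
tool_rot: [0.002, 0.998, -0.056, 0.0]
contact_force: [-0.5, -1.5, 0.8]
gripper_width: 0.088
```

```bash
python3 c.py .566 .142 .150 -6;python3 -c "
from st import *
snap('scene','s16');snap('wrist','w16')
import numpy as np
a=[cv2.resize(cv2.imread('pics/%s.png'%n)[240:290,355:425],None,fx=5,fy=5,interpolation=cv2.INTER_CUBIC) for n in ('s10','s15','s16')]
cv2.imwrite('pics/cmp.png',np.vstack(a)[:,:])"
```

```text
t 17.12 q [-0.1877  0.4256 -0.2114  1.8429  0.1173  0.8862 -2.1378] p [0.5662 0.1407 0.1514] F [-0.4846 -1.5219  0.8307] M [-0.0404  0.1516  0.4702] w 0.088
x [ 0.9938 -0.1115  0.0008] y [-0.1115 -0.9938  0.0042] z [ 0.0003 -0.0043 -1.    ] yaw x -6.40
to go cm [-0.0176  0.1289 -0.1417] rot deg [0.2437 0.0182 0.404 ]
```

```bash
python3 -c "
import cv2,numpy as np
a=[cv2.resize(cv2.imread('pics/%s.png'%n)[235:290,350:425],None,fx=5,fy=5,interpolation=cv2.INTER_CUBIC) for n in ('s10','s16')]
b=cv2.resize(cv2.imread('pics/w16.png')[180:290,150:310],None,fx=4.5,fy=4.5)
cv2.imwrite('pics/cmp.png',np.hstack(a));cv2.imwrite('pics/w16c.png',b)"
```

```text
(no output)
```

View pics/cmp.png

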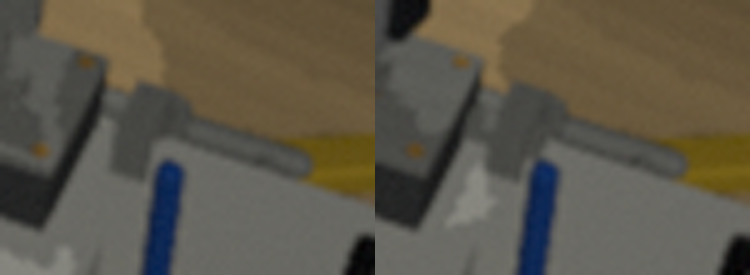

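View pics/w16c.png

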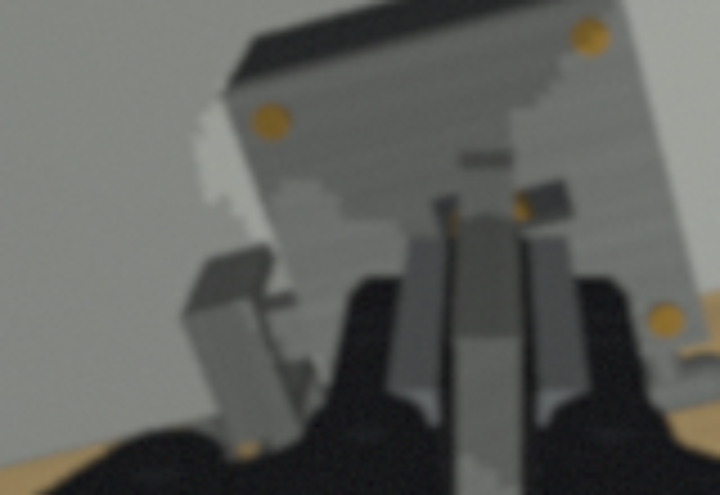

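Call:
{"op": "send_rows", "data": {"motion": "0 0.05 0 0 0 -2.5 1;0 0.05 0 0 0 -2.5 1;0 0 0 0 0 -2.5 1"}}

```text
t: 17.47
eef_pos: [0.5665, 0.1405, 0.1513]
tool_rot: [0.003, 0.993, -0.118, 0.001]
contact_force: [-0.6, -0.9, 1.9]
gripper_width: 0.085
```

```bash
python3 c.py .566 .142 .150 -6;python3 -c "
from st import *
snap('wrist','w17')
b=cv2.resize(cv2.imread('pics/w17.png')[180:290,150:310],None,fx=4.5,fy=4.5);cv2.imwrite('pics/w17c.png',b)"
```

```text
t 17.47 q [-0.2105  0.4242 -0.1829  1.8434  0.1045  0.8849 -2.2518] p [0.5665 0.1405 0.1513] F [-0.5761 -0.8954  1.9017] M [0.1548 0.1995 0.7632] w 0.085
x [ 0.972  -0.2348  0.0018] y [-0.2348 -0.972   0.006 ] z [ 0.0003 -0.0062 -1.    ] yaw x -13.58
to go cm [-0.0548  0.1509 -0.135 ] rot deg [0.3558 0.0409 7.5792]
```

View pics/w17c.png

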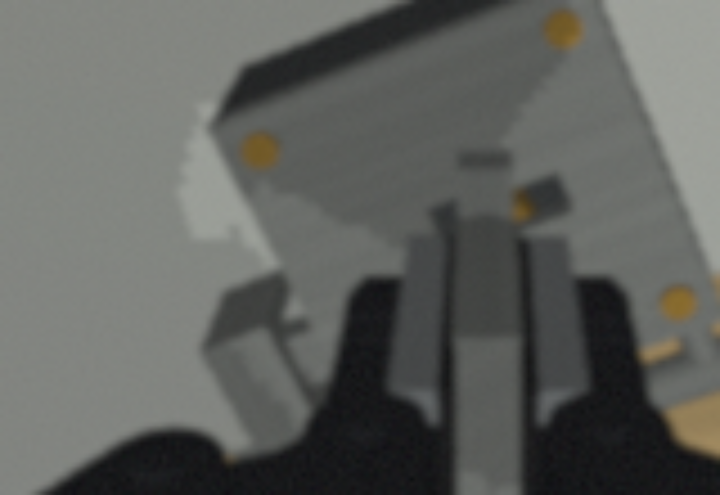

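Call:
{"op": "send_rows", "data": {"motion": "0 0.05 0 0 0 3 1;0 0.03 0 0 0 5 1;0 0 0 0 0 5 1;0 0 0 0 0 5 1;0 0 0 0 0 5 1;0 0 0 0 0 5 1;0 0 0 0 0 5 1;0 0 0 0 0 5 1"}}

```text
t: 18.18
eef_pos: [0.5654, 0.1425, 0.1515]
tool_rot: [0.002, 0.972, 0.233, 0.001]
contact_force: [-1.6, 1.3, 0.3]
gripper_width: 0.084
```

```bash
python3 c.py .566 .142 .150 99;python3 -c "
from st import *
snap('wrist','w18');snap('scene','s18')
b=cv2.resize(cv2.imread('pics/w18.png')[130:290,130:350],None,fx=3.5,fy=3.5);cv2.imwrite('pics/w18c.png',b)
crop('pics/s18.png','pics/s18c.png',340,220,90,70,8)"
```

```text
t 18.18 q [-0.0916  0.4372 -0.3396  1.8382  0.1871  0.8962 -1.6191] p [0.5654 0.1425 0.1515] F [-1.5808  1.2896  0.3129] M [0.3954 0.4606 0.0083] w 0.084
x [0.8912 0.4535 0.0005] y [ 0.4535 -0.8912  0.0043] z [ 0.0024 -0.0037 -1.    ] yaw x 26.97
to go cm [ 0.0566 -0.0452 -0.1451] rot deg [ 0.0953  0.2503 72.0304]
```

View pics/w18c.png

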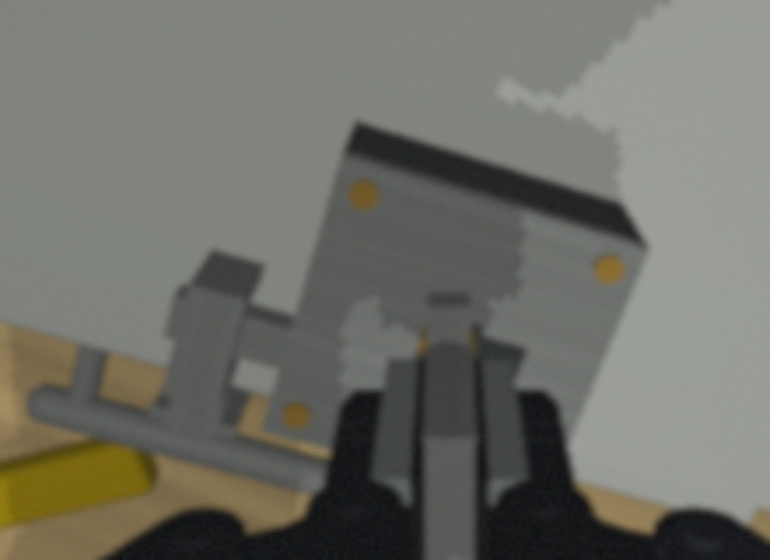

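View pics/s18c.png

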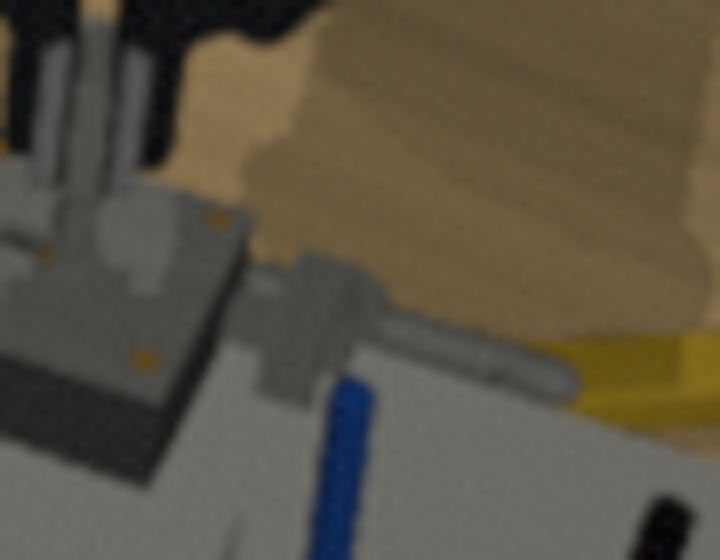

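Call:
{"op": "send_rows", "data": {"motion": "0.03 -0.03 0 0 0 5 1;0 0 0 0 0 5 1;0 0 0 0 0 5 1;0 0 0 0 0 5 1;0 0 0 0 0 5 1;0 0 0 0 0 5 1;0 0 0 0 0 5 1"}}

```text
t: 18.87
eef_pos: [0.5649, 0.1426, 0.1515]
tool_rot: [0.001, 0.856, 0.518, 0.0]
contact_force: [-1.5, -0.4, 0.8]
gripper_width: 0.088
```

```bash
python3 c.py .566 .142 .150 99
```

```text
t 18.87 q [ 0.0137  0.457  -0.4768  1.8319  0.2612  0.9135 -1.0649] p [0.5649 0.1426 0.1515] F [-1.4609 -0.3922  0.7937] M [-0.0012  0.291  -0.0636] w 0.088
x [ 0.4644  0.8856 -0.0004] y [ 0.8856 -0.4644  0.0022] z [ 0.0017 -0.0014 -1.    ] yaw x 62.33
to go cm [ 0.1079 -0.0648 -0.1452] rot deg [ 0.0441  0.1201 36.6689]
```

Call:
{"op": "send_rows", "data": {"motion": "0.06 -0.03 0 0 0 5 1;0.02 -0.02 0 0 0 5 1;0.02 0 0 0 0 5 1;0 0 0 0 0 5 1;0 0 0 0 0 5 1;0 0 0 0 0 5 1;0 0 0 0 0 5 1;0 0 0 0 0 4 1"}}

```text
t: 19.53
eef_pos: [0.565, 0.1423, 0.1515]
tool_rot: [0.0, 0.628, 0.779, -0.0]
contact_force: [-0.3, 0.8, 0.9]
gripper_width: 0.081
```

```bash
python3 c.py .566 .142 .150 110
```

```text
t 19.53 q [ 0.1301  0.4904 -0.6326  1.8229  0.3517  0.9427 -0.4424] p [0.565  0.1423 0.1515] F [-0.3142  0.7585  0.8733] M [ 0.074   0.1438 -0.0765] w 0.081
x [-0.2124  0.9772 -0.0004] y [ 0.9772  0.2124 -0.0002] z [-0.0002 -0.0004 -1.    ] yaw x 102.27
to go cm [ 0.0994 -0.0263 -0.1483] rot deg [ 0.0237 -0.0075  7.7346]
```

Torque is still low, so I'll turn on until the home stop is felt.

Call:
{"op": "send_rows", "data": {"motion": "0.04 0 0 0 0 4 1;0.03 0 0 0 0 4 1;0 0 0 0 0 3 1;0 0 0 0 0 3 1"}}

```text
t: 19.87
eef_pos: [0.5651, 0.142, 0.1514]
tool_rot: [-0.001, 0.527, 0.85, -0.001]
contact_force: [-1.0, -0.2, 2.6]
gripper_width: 0.076
```

```bash
python3 c.py .566 .142 .150 110
```

```text
t 19.87 q [ 0.1703  0.5059 -0.6883  1.8188  0.3854  0.9571 -0.2221] p [0.5651 0.142  0.1514] F [-1.019  -0.1764  2.6091] M [-0.029   0.429  -0.1966] w 0.076
x [-0.4453  0.8954  0.0005] y [ 0.8954  0.4453 -0.0021] z [-0.0022 -0.0005 -1.    ] yaw x 116.44
to go cm [ 0.0913 -0.001  -0.1419] rot deg [ 0.0201 -0.1254 -6.4433]
```

Call:
{"op": "send_rows", "data": {"motion": "0.04 0 0 0 0 3 1;0.03 0 0 0 0 3 1;0 0 0 0 0 2 1"}}

```text
t: 20.12
eef_pos: [0.5648, 0.1415, 0.1514]
tool_rot: [-0.002, 0.467, 0.884, -0.002]
contact_force: [-1.6, 0.0, 0.1]
gripper_width: 0.083
```

```bash
python3 c.py .566 .142 .150 99.5; python3 -c "
from st import *
snap('wrist','w19')
b=cv2.resize(cv2.imread('pics/w19.png')[130:290,130:350],None,fx=3.5,fy=3.5);cv2.imwrite('pics/w19c.png',b)"
```

```text
t 20.12 q [ 0.1926  0.5155 -0.7193  1.8161  0.4038  0.9676 -0.0993] p [0.5648 0.1415 0.1514] F [-1.6159  0.0456  0.0923] M [ 0.1191  0.1745 -0.5165] w 0.083
x [-0.5635  0.8261  0.002 ] y [ 0.8261  0.5636 -0.0047] z [-0.005 -0.001 -1.   ] yaw x 124.30
to go cm [ 0.1222  0.0455 -0.1447] rot deg [ -0.0058  -0.2968 -24.8019]
```

View pics/w19c.png

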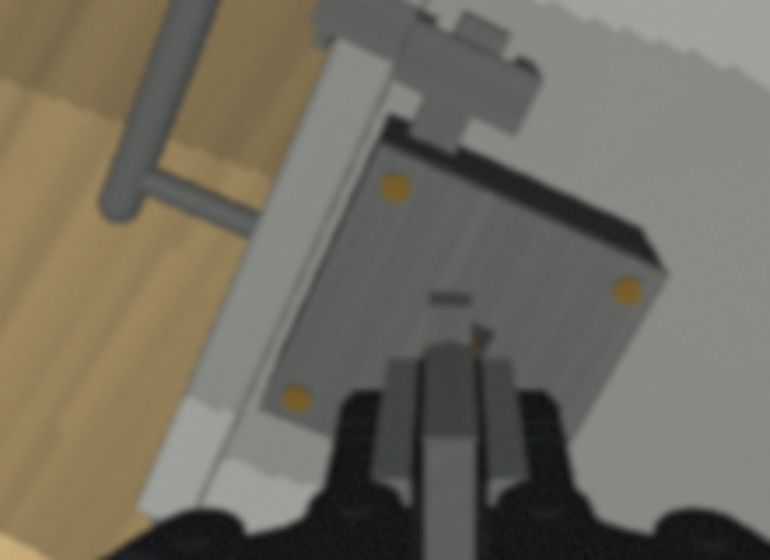

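Call:
{"op": "send_rows", "data": {"motion": "0.04 0.02 0 0 0 -4 1;0.03 0.02 0 0 0 -5 1;0 0 0 0 0 -5 1;0 0 0 0 0 -4 1;0 0 0 0 0 -3 1;0 0 0 0 0 -1 1;0 0 0 0 0 0 1"}}

```text
t: 20.75
eef_pos: [0.5667, 0.1411, 0.1515]
tool_rot: [-0.002, 0.641, 0.768, -0.0]
contact_force: [0.4, 0.8, -0.0]
gripper_width: 0.086
```

```bash
python3 c.py .566 .142 .150 99.3
```

```text
t 20.75 q [ 0.1277  0.4919 -0.6245  1.8179  0.3438  0.9451 -0.466 ] p [0.5667 0.1411 0.1515] F [ 0.4058  0.775  -0.0207] M [ 0.0073  0.0309 -0.0307] w 0.086
x [-0.1787  0.9839  0.0023] y [ 0.9839  0.1787 -0.0032] z [-0.0035  0.0017 -1.    ] yaw x 100.29
to go cm [-0.0683  0.0924 -0.1531] rot deg [-0.1005 -0.2014 -0.995 ]
```

Call:
{"op": "send_rows", "data": {"motion": "-0.05 0.06 0 0 -0.2 -0.7 1;0 0 0 0 0 -0.3 1;0 0 0 0 0 0 1"}}

```text
t: 21.0
eef_pos: [0.5665, 0.1415, 0.1515]
tool_rot: [-0.0, 0.648, 0.762, 0.001]
contact_force: [0.0, 0.4, 0.6]
gripper_width: 0.085
```

```bash
python3 c.py .566 .142 .150 99.3; python3 -c "
from st import *
snap('wrist','w20');snap('scene','s20')
b=cv2.resize(cv2.imread('pics/w20.png')[140:280,170:340],None,fx=4.5,fy=4.5,interpolation=cv2.INTER_CUBIC);cv2.imwrite('pics/w20c.png',b)
crop('pics/s20.png','pics/s20c.png',310,200,90,70,8)"
```

```text
t 21.00 q [ 0.1239  0.4887 -0.6206  1.8216  0.3437  0.9392 -0.4855] p [0.5665 0.1415 0.1515] F [0.0348 0.3734 0.6331] M [-0.0516 -0.0389 -0.0133] w 0.085
x [-0.1607  0.987   0.0015] y [0.987  0.1607 0.0011] z [ 0.0009  0.0016 -1.    ] yaw x 99.25
to go cm [-0.0486  0.0462 -0.15  ] rot deg [-0.0923  0.0491  0.0522]
```

View pics/w20c.png

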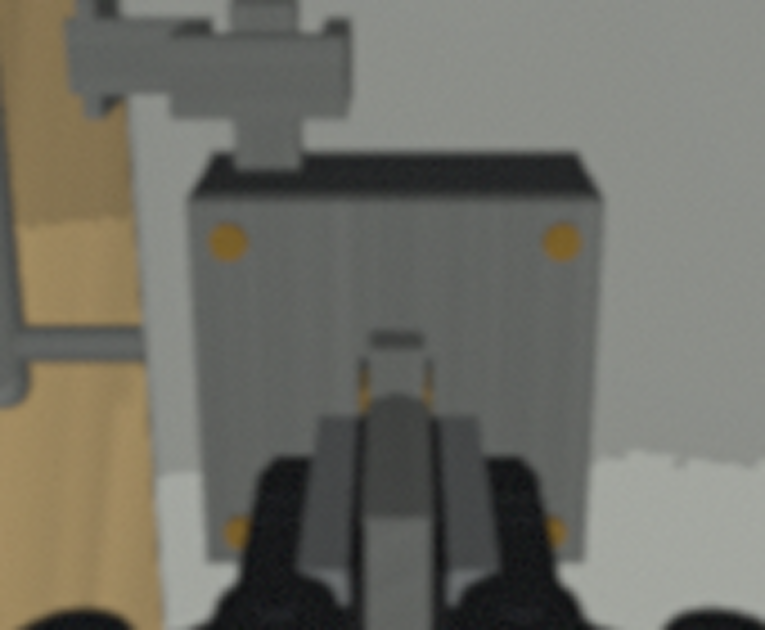

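View pics/s20c.png

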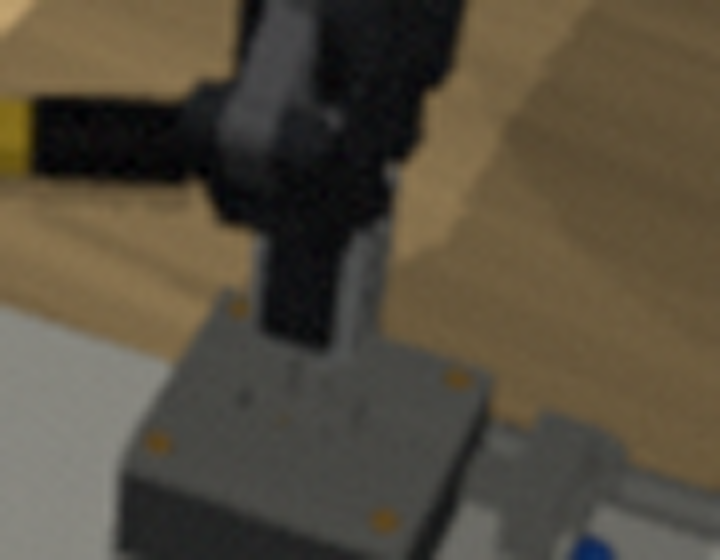

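Call:
{"op": "send_rows", "data": {"motion": "0 0.02 0.2 0 0 0 1;0 0 0.3 0 0 0 1;0 0 0.3 0 0 0 1;0 0 0.3 0 0 0 1;0 0 0.3 0 0 0 1"}}

```text
t: 21.52
eef_pos: [0.5661, 0.1415, 0.166]
tool_rot: [-0.001, 0.647, 0.762, 0.0]
contact_force: [0.2, -0.1, -0.7]
gripper_width: 0.083
```

```bash
python3 c.py .566 .142 .190 99.3
```

```text
t 21.52 q [ 0.1313  0.4719 -0.6286  1.8094  0.3287  0.9666 -0.4725] p [0.5661 0.1415 0.166 ] F [ 0.1725 -0.0973 -0.6516] M [ 0.0035 -0.0605  0.0047] w 0.083
x [-0.1616  0.9869  0.0016] y [ 0.9869  0.1616 -0.0004] z [-0.0006  0.0016 -1.    ] yaw x 99.30
to go cm [-0.0082  0.0546  2.4019] rot deg [-0.089  -0.0365  0.0008]
```

Call:
{"op": "send_rows", "data": {"motion": "0 0.02 0.3 0 0 0 1;0 0 0.4 0 0 0 1;0 0 0.4 0 0 0 1;0 0 0.5 0 0 0 1;0 0 0.8 0 0 0 1;0 0 1.2 0 0 0 1;0 0 1.8 0 0 0 1;0 0 1.8 0 0 0 1;0 0 1.5 0 0 0 1;0 0 0.5 0 0 0 1;0 0 0 0 0 0 1;0 0 0 0 0 0 1"}}

```text
t: 22.52
eef_pos: [0.5662, 0.1424, 0.2698]
tool_rot: [0.0, 0.647, 0.762, 0.002]
contact_force: [-0.4, 0.2, 0.5]
gripper_width: 0.086
```

```bash
python3 c.py .566 .142 .190 99.3; python3 -c "
from st import *
snap('wrist','w21');snap('scene','s21')
crop('pics/s21.png','pics/s21c.png',300,130,110,110,6)
crop('pics/w21.png','pics/w21c.png',170,120,170,150,4.5)"
```

```text
t 22.52 q [ 0.1687  0.3649 -0.6671  1.7027  0.2429  1.1539 -0.4014] p [0.5662 0.1424 0.2698] F [-0.3769  0.1515  0.4834] M [0.011  0.0263 0.0011] w 0.086
x [-0.1624  0.9867  0.0021] y [0.9867 0.1624 0.0039] z [ 0.0035  0.0027 -1.    ] yaw x 99.34
to go cm [-0.0249 -0.038  -7.9843] rot deg [-0.1568  0.1997 -0.0447]
```

View pics/s21c.png

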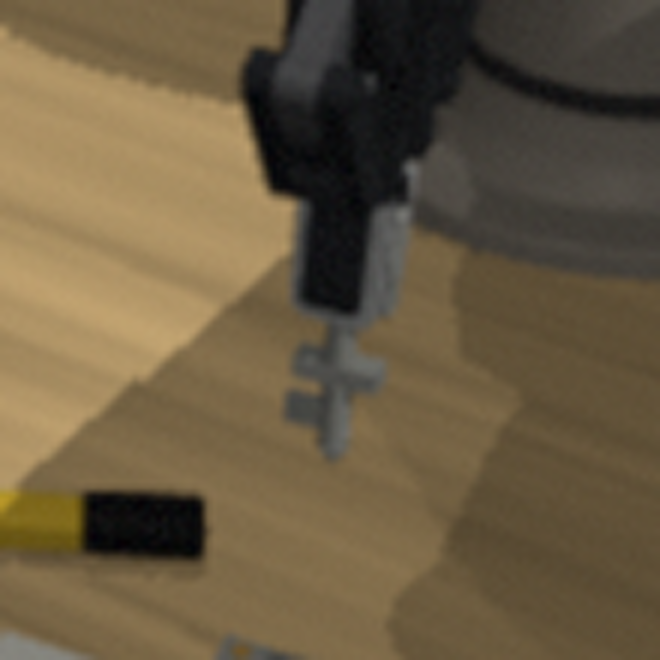

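View pics/w21c.png

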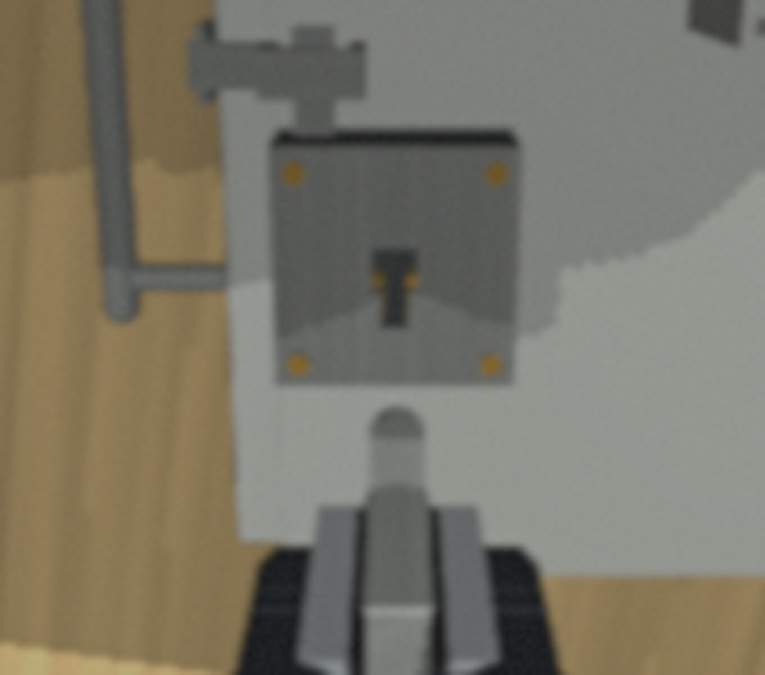

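Call:
{"op": "send_rows", "data": {"motion": "0.1 -1.5 0 0 0 0 1;0.2 -2.5 0 0 0 0 1;0.2 -3.3 0 0 0 0 1;0.2 -3.3 -0.2 0 0 0 1;0.2 -3.3 -0.4 0 0 0 1;0.2 -3.3 -0.4 0 0 0 1;0.2 -3.3 -0.5 0 0 0 1;0.2 -3.3 -0.5 0 0 0 1;0.2 -3.3 -0.5 0 0 0 1;0.2 -3.3 -0.5 0 0 0 1;0.2 -3.3 -0.5 0 0 0 1;0.2 -3.3 -0.5 0 0 0 1;0.2 -3.3 -0.4 0 0 0 1;0.2 -2.5 -0.3 0 0 0 1;0.1 -1.5 0 0 0 0 1;0 -0.5 0 0 0 0 1;0 0 0 0 0 0 1;0 0 0 0 0 0 1"}}

```text
t: 24.12
eef_pos: [0.5787, -0.3218, 0.2]
tool_rot: [-0.015, 0.643, 0.766, -0.004]
contact_force: [0.3, 0.7, -0.3]
gripper_width: 0.085
```

```bash
python3 c.py .5956 -.3303 .2 99.3; python3 -c "
from st import *
snap('wrist','w22');snap('scene','s22')
T=np.load('wT_w22.npy');print(wproj(T,[.5956,-.3303,.075]))
"
```

```text
t 24.12 q [ 0.75    0.5471 -0.4862  1.5657  0.2685  1.1284  0.3745] p [ 0.5787 -0.3218  0.2   ] F [ 0.314   0.6916 -0.3317] M [ 0.0344 -0.0312 -0.0764] w 0.085
x [-0.1724  0.9849  0.0179] y [ 0.9846  0.1728 -0.0259] z [-0.0286  0.0132 -0.9995] yaw x 99.93
to go cm [ 1.6888 -0.8498 -0.002 ] rot deg [-0.7657 -1.6366 -0.6409]
[275.924  196.2306]
```

View pics/w22.png

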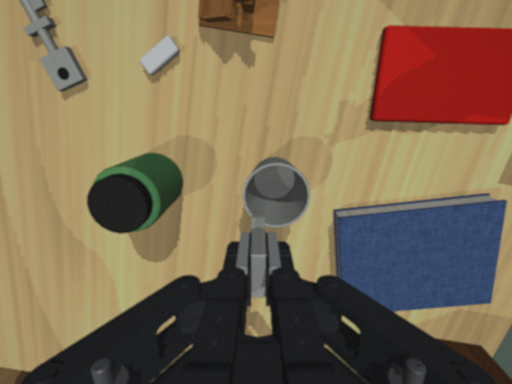

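View pics/s22.png

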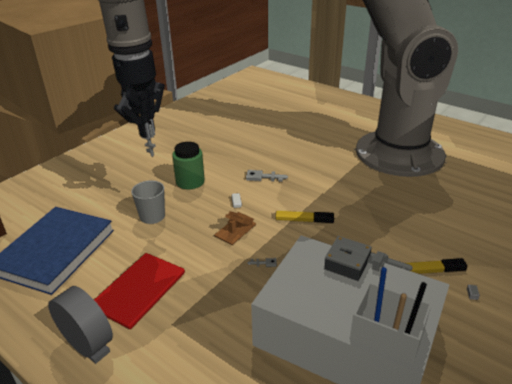

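Call:
{"op": "send_rows", "data": {"motion": "0.4 -0.2 -0.5 -0.3 -0.5 0 1;0.5 -0.25 -1.2 -0.3 -0.5 0 1;0.4 -0.2 -1.8 -0.2 -0.4 0 1;0.3 -0.15 -1.8 0 -0.2 0 1;0.1 -0.05 -1.2 0 0 0 1;0 0 -0.5 0 0 0 1;0 0 0 0 0 0 1;0 0 0 0 0 0 1"}}

```text
t: 24.88
eef_pos: [0.6028, -0.3175, 0.1312]
tool_rot: [0.005, 0.636, 0.771, 0.003]
contact_force: [0.7, 0.3, -0.1]
gripper_width: 0.085
```

```bash
python3 c.py .5956 -.3303 .067 99.3; python3 -c "
from st import *
snap('wrist','w23');snap('scene','s23')
crop('pics/s23.png','pics/s23c.png',100,110,110,120,6)
T=np.load('wT_w23.npy');print(wproj(T,[.5956,-.3303,.075]))
"
```

```text
t 24.88 q [ 0.7171  0.6244 -0.4695  1.6071  0.3223  0.9772  0.3363] p [ 0.6028 -0.3175  0.1312] F [ 0.6972  0.2571 -0.0777] M [ 0.016  -0.0027 -0.0329] w 0.085
x [-0.1903  0.9817 -0.0034] y [0.9817 0.1903 0.0101] z [ 0.0106 -0.0014 -0.9999] yaw x 100.97
to go cm [-0.7169 -1.2751 -6.4235] rot deg [ 0.0914  0.6065 -1.6686]
[246.0613 221.5327]
```

View pics/w23.png

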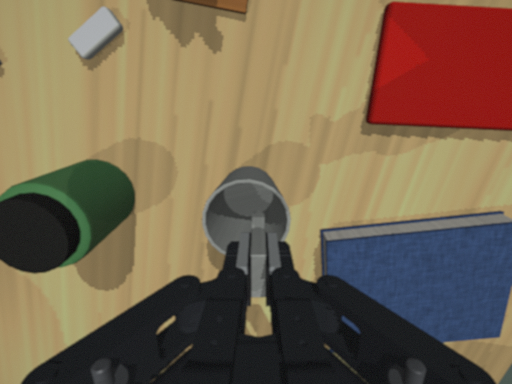

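View pics/s23c.png

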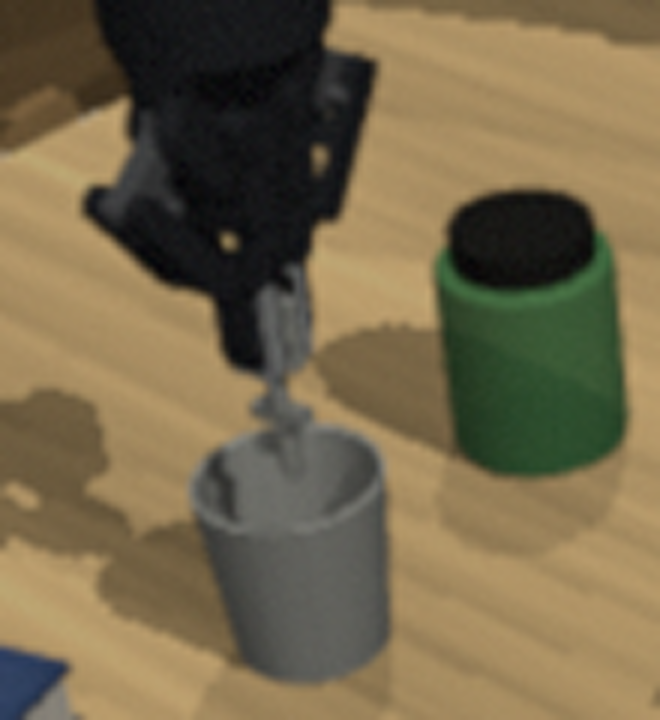

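Call:
{"op": "send_rows", "data": {"motion": "-0.3 -0.5 0 0 0.3 -0.8 1;-0.3 -0.5 0 0 0.2 -0.8 1;-0.1 -0.25 0 0 0 0 1;0 0 0 0 0 0 1;0 0 0 0 0 0 1"}}

```text
t: 25.4
eef_pos: [0.5962, -0.3337, 0.1352]
tool_rot: [0.004, 0.649, 0.761, -0.0]
contact_force: [-0.2, 0.2, -0.6]
gripper_width: 0.079
```

```bash
python3 c.py .5956 -.3303 .067 99.3
```

```text
t 25.40 q [ 0.7317  0.622  -0.4584  1.5977  0.3174  0.9888  0.3315] p [ 0.5962 -0.3337  0.1352] F [-0.2018  0.1999 -0.5966] M [ 0.0317  0.0442 -0.046 ] w 0.079
x [-0.1573  0.9875 -0.0061] y [0.9875 0.1574 0.0048] z [ 0.0057 -0.0052 -1.    ] yaw x 99.05
to go cm [-0.0592  0.3374 -6.8158] rot deg [0.2999 0.3288 0.2472]
```

Call:
{"op": "send_rows", "data": {"motion": "-0.03 0.15 -0.5 0 0 0 1;-0.02 0.1 -1 0 0 0 1;0 0.05 -1.2 0 0 0 1;0 0 -1.2 0 0 0 1;0 0 -1 0 0 0 1;0 0 -0.5 0 0 0 1;0 0 0 0 0 0 1"}}

```text
t: 25.98
eef_pos: [0.5945, -0.3294, 0.074]
tool_rot: [0.003, 0.649, 0.761, -0.0]
contact_force: [-0.4, -0.3, -0.6]
gripper_width: 0.082
```

```bash
python3 c.py .5956 -.3303 .067 99.3; python3 -c "
from st import *
snap('wrist','w24');snap('scene','s24')
crop('pics/s24.png','pics/s24c.png',100,110,110,120,6)
"
```

```text
t 25.98 q [ 0.7126  0.6868 -0.4355  1.6411  0.3551  0.8877  0.2974] p [ 0.5945 -0.3294  0.074 ] F [-0.4407 -0.3268 -0.5553] M [-0.0395  0.0326 -0.0118] w 0.082
x [-0.158   0.9874 -0.0045] y [0.9874 0.158  0.0032] z [ 0.0039 -0.0039 -1.    ] yaw x 99.09
to go cm [ 0.1128 -0.0889 -0.6974] rot deg [0.2243 0.2234 0.209 ]
```

View pics/s24c.png

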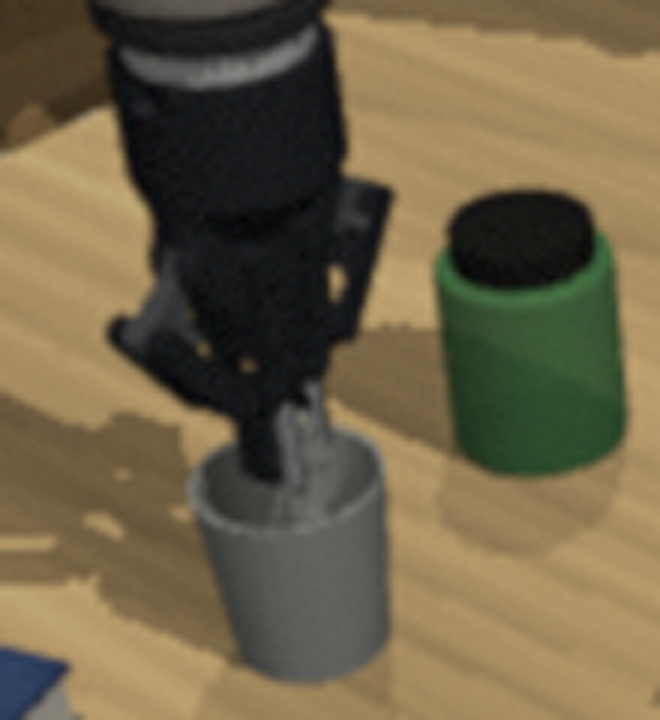

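View pics/w24.png

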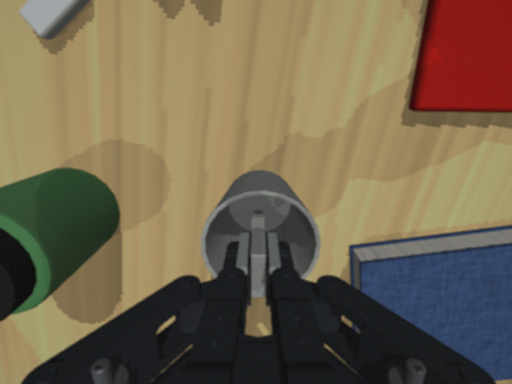

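Call:
{"op": "send_rows", "data": {"motion": "0.05 -0.04 -0.4 0 0 0 1;0.03 -0.02 -0.4 0 0 0 1;0 0 -0.1 0 0 0 1;0 0 0 0 0 0 1;0 0 0 0 0 0 0.85;0 0 0 0 0 0 0.75;0 0 0 0 0 0 0.75;0 0 0 0 0 0 0.75;0 0 0 0 0 0 0.75;0 0 0 0 0 0 0.75"}}

```text
t: 26.92
eef_pos: [0.5985, -0.3315, 0.069]
tool_rot: [0.007, 0.649, 0.761, 0.001]
contact_force: [-0.9, 0.1, -0.3]
gripper_width: 0.25
```

```bash
python3 c.py .5956 -.3303 .064 99.3; python3 -c "
from st import *
snap('wrist','w25');snap('scene','s25')
crop('pics/s25.png','pics/s25c.png',100,110,110,120,6)
crop('pics/w25.png','pics/w25c.png',180,150,150,150,5)
"
```

```text
t 26.92 q [ 0.7099  0.6953 -0.432   1.6383  0.361   0.8745  0.2937] p [ 0.5985 -0.3315  0.069 ] F [-0.9235  0.0941 -0.3008] M [0.0275 0.0049 0.0168] w 0.250
x [-0.1573  0.9875 -0.009 ] y [0.9875 0.1574 0.0097] z [ 0.011  -0.0074 -0.9999] yaw x 99.05
to go cm [-0.2873  0.1245 -0.4973] rot deg [0.4208 0.6312 0.2485]
```

View pics/s25c.png

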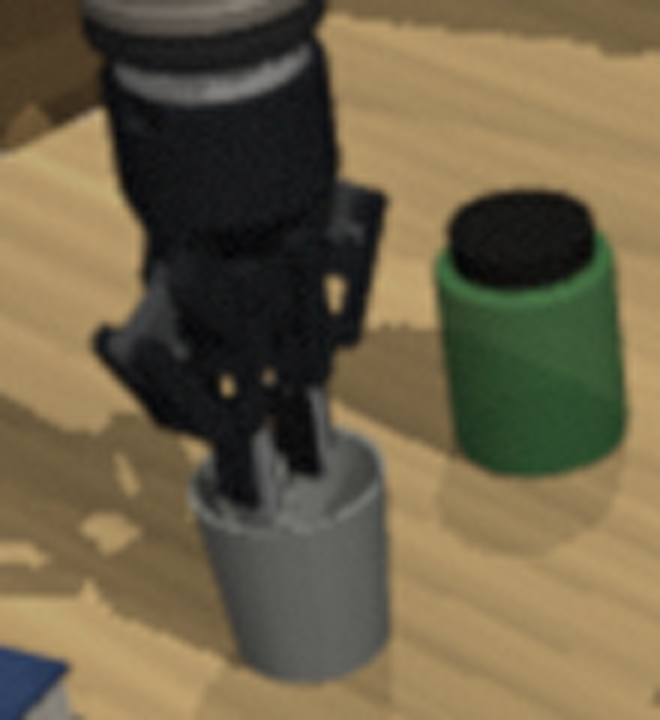

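View pics/w25c.png

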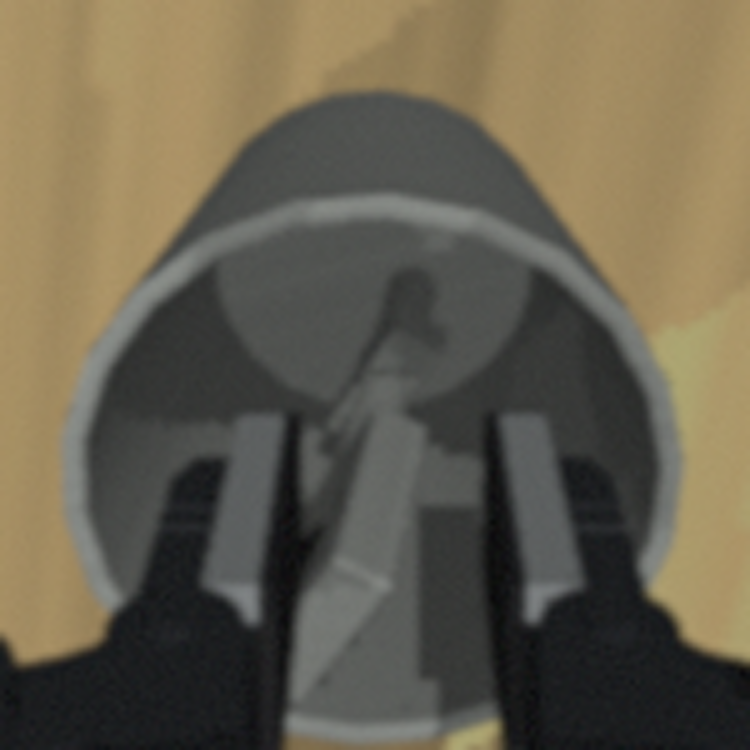

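Call:
{"op": "send_rows", "data": {"motion": "0 0 0.4 0 0 0 0.75;0 0 0.6 0 0 0 0.75;0 0 1 0 0 0 0.75;0 0 1.5 0 0 0 0.75;0 0 2 0 0 0 0.75;0 0 2 0 0 0 0.75;0 0 2 0 0 0 0.75;0 0 1.5 0 0 0 0.75;0 0 1 0 0 0 0.75;0 0 0 0 0 0 0.75;0 0 0 0 0 0 0.75"}}

```text
t: 27.93
eef_pos: [0.5983, -0.3308, 0.2018]
tool_rot: [0.008, 0.649, 0.761, 0.001]
contact_force: [0.5, -0.4, -1.1]
gripper_width: 0.254
```

```bash
python3 c.py .5956 -.3303 .2 99.3; python3 -c "
from st import *
snap('wrist','w26');snap('scene','s26')
crop('pics/s26.png','pics/s26c.png',100,130,110,110,6)
crop('pics/w26.png','pics/w26c.png',180,120,150,150,5)
"
```

```text
t 27.93 q [ 0.7419  0.5537 -0.4797  1.5488  0.2811  1.0911  0.3556] p [ 0.5983 -0.3308  0.2018] F [ 0.526  -0.3673 -1.1131] M [ 0.0164  0.029  -0.0605] w 0.254
x [-0.158   0.9874 -0.0107] y [0.9873 0.1581 0.0126] z [ 0.0141 -0.0086 -0.9999] yaw x 99.09
to go cm [-0.2749  0.0525 -0.182 ] rot deg [0.4892 0.8099 0.2046]
```

View pics/s26c.png

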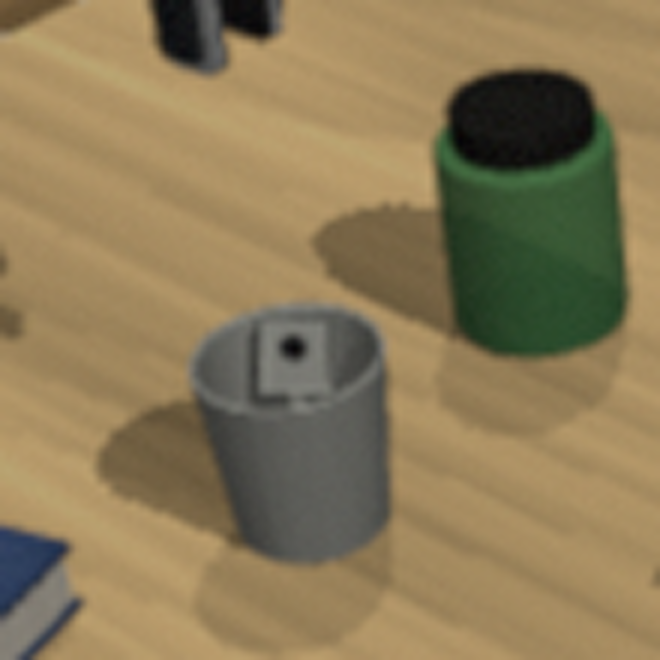

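View pics/w26c.png

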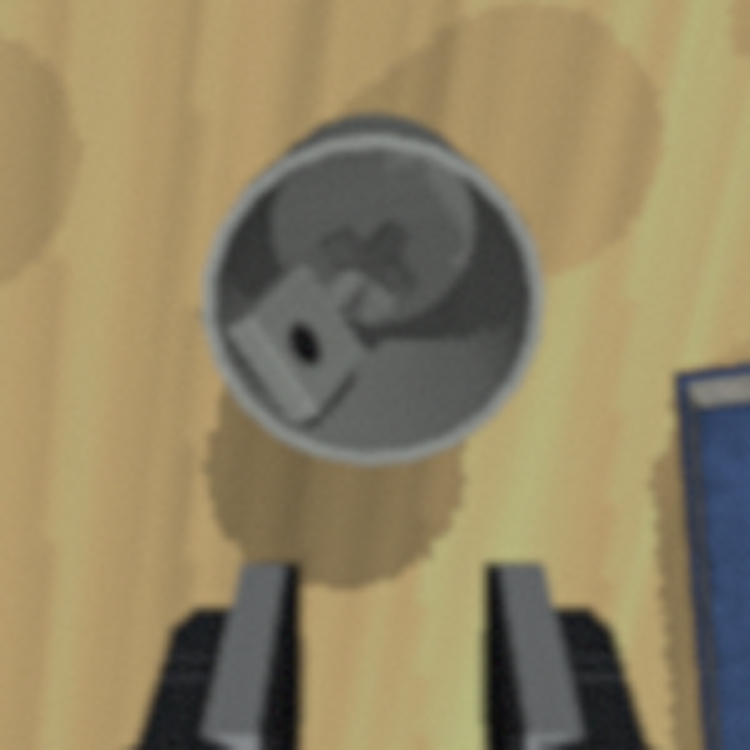

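View pics/s26.png

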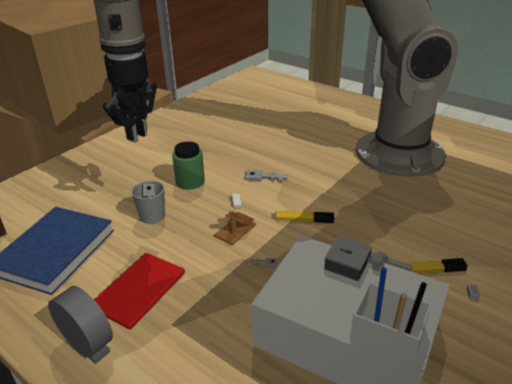

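```bash
python3 -c "
from st import *
snap('top','t27')
crop('pics/t27.png','pics/t27c.png',130,140,60,60,10)
crop('pics/w21.png','pics/w21d.png',240,160,40,45,14)"
```

```text
(no output)
```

View pics/t27c.png

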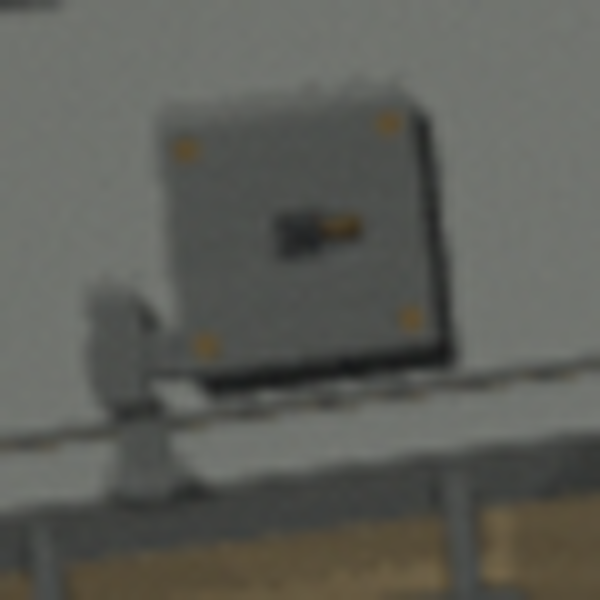

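View pics/w21d.png

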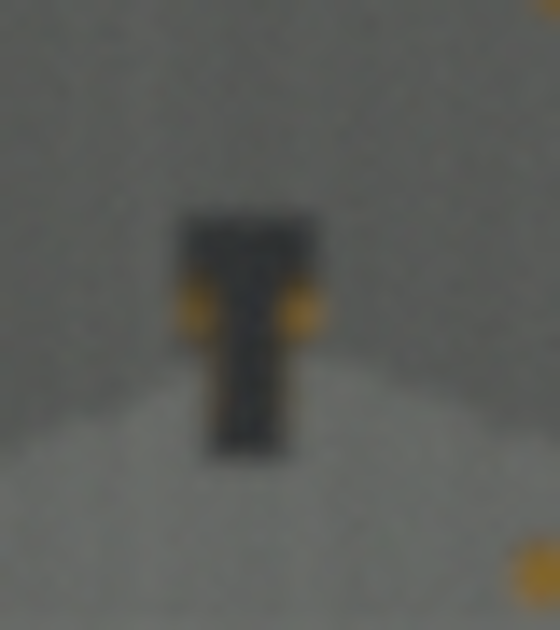

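```bash
python3 -c "
from station import *
print(get_obs()['t'],hand_in())"
```

```text
the job is handed in; nothing more can be done
28.0833 None
```

The job is handed in at 28.1 s of the 67 s allowed. All the steps were carried out and my last checks found nothing wrong, but the hand-in itself reports no verdict.

**What I did**
- I picked the middle-sized key off the rest, stood it upright in the keyhole and let go. Measured from the pictures, it sat about 24 mm down, leaning about 0.07 rad.
- I took it again from above and turned it clockwise until the torque rose sharply, to 0.76 N m, at the stop. The pictures then showed the bolt out through the keeper.
- I turned it back until the torque at the home stop reached 0.52 N m, eased it to home and drew it out without resistance. Then I released it in the steel tumbler.

**Last checks (pictures)**
- The key is in the tumbler, tip down, leaning against the wall by an estimated 25–30° (the limit is 0.9 rad, about 52°).
- The tumbler and jar are upright, and the gripper is well clear of everything.
- The bolt is out, the drawer is shut, and the cam's brass edges sit evenly in the slot as at the start.

**What disagreed**
- The key lay about 6 mm further up the slope of the rest than described, so I grasped it where I measured it.
- At both stops the gripper turned further than the stated play allows: about 113° from home against an expected 95°, and about 25° past home against 14°. I put this down to give in the grip and the stops.
- I never read the cam and bolt positions directly; they are judged from torque and pictures.

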